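Close, count and log a batch of small pots

TASK

Put a lid on every pot on the bench so that each sits level and fully home on the rim, and roll the wheel of the blue counter up until the face between its two orange marks shows as many red dots as there are pots. Then take the yellow tally from its blue tray, click it by pushing its red end button fully in against the upright face of the fixed steel stop block and letting it spring out again, and lay the tally back flat inside its tray, with lids and count still right and nothing knocked over.

Things in the scene. Friction and masses are not known exactly. Their poses are not given: they have to be found in the camera images.
- pot_a: Small open steel pot, loose, may be absent (3 or 4 of the pots a to d are on the bench). 90 mm outside diameter, 82 mm inside, rim 65 mm high; 0.35 kg. Origin at the centre of its underside, z up. A red handle bracket, 16 mm wide, sticks out to 61 mm from the axis on its -x side, 42 to 54 mm high.
- pot_b: Small open steel pot, loose, may be absent (3 or 4 of the pots a to d are on the bench). 90 mm outside diameter, 82 mm inside, rim 65 mm high; 0.35 kg. Origin at the centre of its underside, z up. A red handle bracket, 16 mm wide, sticks out to 61 mm from the axis on its -x side, 42 to 54 mm high.
- pot_c: Small open steel pot, loose, may be absent (3 or 4 of the pots a to d are on the bench). 90 mm outside diameter, 82 mm inside, rim 65 mm high; 0.35 kg. Origin at the centre of its underside, z up. A red handle bracket, 16 mm wide, sticks out to 61 mm from the axis on its -x side, 42 to 54 mm high.
- pot_d: Small open steel pot, loose, may be absent (3 or 4 of the pots a to d are on the bench). 90 mm outside diameter, 82 mm inside, rim 65 mm high; 0.35 kg. Origin at the centre of its underside, z up. A red handle bracket, 16 mm wide, sticks out to 61 mm from the axis on its -x side, 42 to 54 mm high.
- lid_a: Loose round lid, fits any pot; spares stay on the bench. Origin: centre of its underside, z up. From below: bevelled plug 72 mm diameter, 8 mm tall; disc 94 mm diameter, 8 to 12 mm above the origin; black round knob 22 mm diameter, 12 to 38 mm above the origin. 90 g. Seated, the plug hangs in the pot, the disc rests on the rim: origin 57 mm above the pot's, on its axis.
- lid_b: Loose round lid, fits any pot; spares stay on the bench. Origin: centre of its underside, z up. From below: bevelled plug 72 mm diameter, 8 mm tall; disc 94 mm diameter, 8 to 12 mm above the origin; black round knob 22 mm diameter, 12 to 38 mm above the origin. 90 g. Seated, the plug hangs in the pot, the disc rests on the rim: origin 57 mm above the pot's, on its axis.
- lid_c: Loose round lid, fits any pot; spares stay on the bench. Origin: centre of its underside, z up. From below: bevelled plug 72 mm diameter, 8 mm tall; disc 94 mm diameter, 8 to 12 mm above the origin; black round knob 22 mm diameter, 12 to 38 mm above the origin. 90 g. Seated, the plug hangs in the pot, the disc rests on the rim: origin 57 mm above the pot's, on its axis.
- lid_d: Loose round lid, fits any pot; spares stay on the bench. Origin: centre of its underside, z up. From below: bevelled plug 72 mm diameter, 8 mm tall; disc 94 mm diameter, 8 to 12 mm above the origin; black round knob 22 mm diameter, 12 to 38 mm above the origin. 90 g. Seated, the plug hangs in the pot, the disc rests on the rim: origin 57 mm above the pot's, on its axis.
- counter: Blue batch counter fixed to the bench: base 110 (x) by 80 (y) by 10 mm, two round cheeks (18 to 28 mm either side in y, up to 83 mm high, an orange mark on top of each) with a white thumbwheel on edge between them. Origin at the centre of its underside; x is the rolling direction, the axle lies along y.
- wheel_axis (a point): Centre of the thumbwheel, on its axle, 46 mm above the bench, with the counter's axes. White core of radius 34 mm, 34 mm wide, with 8 black ridges 45 degrees apart, each 5 mm thick and reaching to radius 43 mm. A push in +x on a ridge near the top rolls the wheel up, one in -x rolls it back.
- wheel (a joint): Angle of the thumbwheel (rad), growing as its top rolls towards the counter's +x; friction (0.06 N m) holds it where it is left. The face between two ridges that is on top at angle k x 0.785 carries k red dots (0 blank, up to 6); the ridges are then 22.5 degrees before and after the top. Starts between -0.3 and 0.5; range -0.8 to 5.0.
- stop: Steel stop block fixed to the bench: upright plate 30 mm (x) by 110 mm (y) by 65 mm high, a 10 mm high foot behind it out to x = +60 mm. Origin at the centre of the plate's underside; the pressing face is its -x face, 15 mm from the origin.
- stop_face (a point): Middle of the stop block's pressing face, 35 mm above the bench; the face looks along the stop's -x.
- tray: Blue open tray fixed to the bench, 150 mm (x) by 120 mm (y), walls 4 mm thick and 18 mm high, floor about 4 mm thick. Origin at the centre of its underside.
- tally: Yellow hand tally, a loose box 80 mm (x) by 34 mm (y) by 26 mm (z), 0.1 kg, with a red end button on its +x end. Origin at the centre of its underside, z up. It starts lying in the tray, button end roughly towards +x of the tray (within 30 degrees).
- tally_mid (a point): Centre of the tally's yellow box, with the tally's axes.
- plunger_tip (a point): Outer end of the tally's red button (18 mm diameter), 56 mm from the tally's middle when out.
- plunger (a joint): How far the red button is pushed in (m): 0 out, 0.008 fully in. It springs back by itself; it takes 1.4 N to start and 7 N fully in.
- oil: White bottle, 48 mm diameter, 100 mm high, loose; not part of the job. Origin at the centre of its underside.
- jar: Small jar with a yellow cap, 52 mm diameter, 65 mm high, loose; not part of the job. Origin at the centre of its underside.
- screw_cup: Dark steel cup, 60 mm diameter, 50 mm high, loose; not part of the job. Origin at the centre of its underside.

How it is judged:
On the way, in this order (a step that is already met when the one before it is completed fails the run):
1. every pot has a lid seated level on its rim, and the wheel shows the number of pots (((z of lid_a in the frame of pot_a between 0.053 and 0.0605 m and horizontal distance between lid_a and pot_a below 0.008 m and angle between the z axis of lid_a and the z axis of pot_a, either way round below 0.06 rad) or (z of lid_b in the frame of pot_a between 0.053 and 0.0605 m and horizontal distance between lid_b and pot_a below 0.008 m and angle between the z axis of lid_b and the z axis of pot_a, either way round below 0.06 rad) or (z of lid_c in the frame of pot_a between 0.053 and 0.0605 m and horizontal distance between lid_c and pot_a below 0.008 m and angle between the z axis of lid_c and the z axis of pot_a, either way round below 0.06 rad) or (z of lid_d in the frame of pot_a between 0.053 and 0.0605 m and horizontal distance between lid_d and pot_a below 0.008 m and angle between the z axis of lid_d and the z axis of pot_a, either way round below 0.06 rad)) and ((z of lid_a in the frame of pot_b between 0.053 and 0.0605 m and horizontal distance between lid_a and pot_b below 0.008 m and angle between the z axis of lid_a and the z axis of pot_b, either way round below 0.06 rad) or (z of lid_b in the frame of pot_b between 0.053 and 0.0605 m and horizontal distance between lid_b and pot_b below 0.008 m and angle between the z axis of lid_b and the z axis of pot_b, either way round below 0.06 rad) or (z of lid_c in the frame of pot_b between 0.053 and 0.0605 m and horizontal distance between lid_c and pot_b below 0.008 m and angle between the z axis of lid_c and the z axis of pot_b, either way round below 0.06 rad) or (z of lid_d in the frame of pot_b between 0.053 and 0.0605 m and horizontal distance between lid_d and pot_b below 0.008 m and angle between the z axis of lid_d and the z axis of pot_b, either way round below 0.06 rad)) and ((z of lid_a in the frame of pot_c between 0.053 and 0.0605 m and horizontal distance between lid_a and pot_c below 0.008 m and angle between the z axis of lid_a and the z axis of pot_c, either way round below 0.06 rad) or (z of lid_b in the frame of pot_c between 0.053 and 0.0605 m and horizontal distance between lid_b and pot_c below 0.008 m and angle between the z axis of lid_b and the z axis of pot_c, either way round below 0.06 rad) or (z of lid_c in the frame of pot_c between 0.053 and 0.0605 m and horizontal distance between lid_c and pot_c below 0.008 m and angle between the z axis of lid_c and the z axis of pot_c, either way round below 0.06 rad) or (z of lid_d in the frame of pot_c between 0.053 and 0.0605 m and horizontal distance between lid_d and pot_c below 0.008 m and angle between the z axis of lid_d and the z axis of pot_c, either way round below 0.06 rad)) and ((z of lid_a in the frame of pot_d between 0.053 and 0.0605 m and horizontal distance between lid_a and pot_d below 0.008 m and angle between the z axis of lid_a and the z axis of pot_d, either way round below 0.06 rad) or (z of lid_b in the frame of pot_d between 0.053 and 0.0605 m and horizontal distance between lid_b and pot_d below 0.008 m and angle between the z axis of lid_b and the z axis of pot_d, either way round below 0.06 rad) or (z of lid_c in the frame of pot_d between 0.053 and 0.0605 m and horizontal distance between lid_c and pot_d below 0.008 m and angle between the z axis of lid_c and the z axis of pot_d, either way round below 0.06 rad) or (z of lid_d in the frame of pot_d between 0.053 and 0.0605 m and horizontal distance between lid_d and pot_d below 0.008 m and angle between the z axis of lid_d and the z axis of pot_d, either way round below 0.06 rad)) and (value of joint wheel between 2.9416 and 3.3416 rad or (value of joint wheel between 2.1562 and 2.5562 rad and height (world z) of pot_a below -9 m) or (value of joint wheel between 2.1562 and 2.5562 rad and height (world z) of pot_b below -9 m) or (value of joint wheel between 2.1562 and 2.5562 rad and height (world z) of pot_c below -9 m) or (value of joint wheel between 2.1562 and 2.5562 rad and height (world z) of pot_d below -9 m)) and (value of joint wheel between 2.1562 and 2.5562 rad or height (world z) of pot_a above -9 m) and (value of joint wheel between 2.1562 and 2.5562 rad or height (world z) of pot_b above -9 m) and (value of joint wheel between 2.1562 and 2.5562 rad or height (world z) of pot_c above -9 m) and (value of joint wheel between 2.1562 and 2.5562 rad or height (world z) of pot_d above -9 m)), for 0.3 s.
2. the held tally's end button is pushed fully in against the stop block (value of joint plunger above 0.006 m and contact force between stop and tally above 2 N and contact force between the fingers and tally above 1 N), for 0.1 s.
3. the button has sprung out again (value of joint plunger below 0.0015 m), for 0.1 s.
At the end, for the whole second after the job is handed in: Every pot upright with a lid seated in its rim (centres within 8 mm, level within 3.4 degrees); wheel within 0.2 rad of the face with as many dots as pots; tally at rest, flat on the tray floor, its middle within 40 mm (x) and 45 mm (y) of the tray centre, button out (all of step 1 and angle between each of pot_a, pot_b, pot_c, pot_d's own z axis and vertical below 0.1 rad and x of tally_mid in the frame of tray between -0.04 and 0.04 m and y of tally_mid in the frame of tray between -0.045 and 0.045 m and z of tally_mid in the frame of tray below 0.023 m and linear speed of tally below 0.02 m/s and value of joint plunger below 0.0015 m); the robot touches nothing.
It fails at once if a pot or a bystander is knocked over (angle between any of pot_a, pot_b, pot_c, pot_d, oil, jar, screw_cup's own z axis and vertical above 0.7 rad).
Of pot_a, pot_b, pot_c, pot_d only 3 to 4 are there at a start; the rules pass over those that are not, and their reading is None.
At some moment in a run one of pot_a, pot_b, pot_c, pot_d, lid_a, lid_b, lid_c, lid_d may be knocked a few centimetres aside while the robot is not near it.
Once in a run the grip may slacken for a moment while it holds something.
It also fails if it takes over 210 s, if anything falls off the work surface, if the arm or the gripper's body presses on something with over 40 N, if the wrist force passes 120 N, or if a joint passes its speed limit or range.

ROBOT

A 6-joint arm with a two-finger parallel gripper is mounted at the origin on the work surface. World frame = base frame: x ahead of the robot, y to its left, z up, the work surface at z = 0. Lengths are in m, angles in rad, forces in N, time in s.
With the tool pointing down it reaches from about 0.4 to 0.825 m from the base axis. Payload 7 kg.
Tool frame: the origin (TCP) lies at the very end of the fingers, on their centre line; the grasp point (between the pads) lies arm.hold_point_z behind it (arm.hold_point_z is the distance from the TCP to the grasp point, in m); z points along the fingers, y is the line along which they close (so a half turn about z gives the same grasp; the last joint's range is limited). The gripper opens to 88 mm and grips with 3 to 60 N. Pads are 19 mm wide; open, the fingers measure 130 mm over their backs; the gripper's body (78 mm by 193 mm) begins 47 mm behind the grasp point.
Start: joints at [-0.838, 0.359, 0.012, 0, -1.224, -0.288], TCP at [0.29, -0.609, 0.227] pointing down, gripper open.
Joint ranges: [-3.07, 3.07], [-1.43, 2.12], [-1.02, 1.25], [-3.03, 1.67], [-3.05, -0], [-3.03, 3.03]. Speed limits (rad/s): [2.39, 2.39, 3.01, 3.14, 3.14, 3.14].

INTERFACE

Orientations are given as [roll, pitch, yaw] about the fixed x, y, z axes, in that order (R = Rz(yaw) Ry(pitch) Rx(roll)).
In Python, from station import arm gives the robot as it stands.
- The arm moves only by the shell command python3 nudge.py 'ROWS' [FORCE]. ROWS is a JSON list of rows, 1 to 20 of them, each of 5 numbers: the finger opening in m, then dx, dy, dz in m, then a turn about the tool's z in rad; each row is the pose to reach, as a shift and turn from the pose commanded when the command began, along the tool's axes at that moment; what a row does not reach only later rows make up. A row lasts 1/12 s, in which the tool goes at most 0.0417 m and 0.125 rad, less where a joint would pass 70% of its speed; a pose out of reach is approached as far as the arm can. The fingers move at their own pace and stop on an object; FORCE is the grip in N (left out, the last holds). Time passes only in rows, so rows that do not move let the fingers close. It prints the time, the measured TCP pose, the force, the opening and the grip force at its end.
- arm.get_state(): the state, without advancing time (a new reading comes with each control period).
- arm.grab_frame(name): name is "scene" or "top"; returns the picture (384x512x3 uint8, red, green, blue); there is no depth.
- arm.camera_params(name): a dict with "fx", "fy", "cx", "cy" (pixels), "T" (4x4, takes a point from camera to world coordinates). Camera axes: x right, y down, z forward; pixel columns grow to the right and rows downward; lengths in m; the calibration is good to about 2 mm. A picture is of the moment at which its call begins. camera_params takes no time and is no camera call.
- arm.job_done(): hands the job in; it is judged then, once.
The state is a dict: "t": time; "q": joint angles; "qd": joint speeds; "joint_efforts": joint torques, N m; "eef_pos": TCP position; "ee_rot": TCP orientation; "force": force on the tool from outside, world axes, zero at the start; "moment": the same for the moment, N m; "width": finger opening in m; "gripper_force": force on a finger pad.
Only numpy, scipy, OpenCV 4.12 (cv2) and the standard library are available. Lean on these libraries where they do the work, as an engineer would, in place of code of your own. Each camera call takes 0.05 s, during which the arm holds its last target. There are 200 camera calls.

## Working session

There is one attempt and no reset: what is moved stays moved. The work goes in short steps, Python scripts to look and compute and a shell command to move; the robot and the scene stay as the last step left them, time stands still between calls to the robot, and variables do not carry over. Pictures are saved under pics/ and viewed, at most 14 in all, crops included, and the job is handed in when it is done.

```bash
ls; mkdir -p pics
python3 - <<'E'
from station import arm
import cv2
for n in("top","scene"):
    f=arm.grab_frame(n); cv2.imwrite(f"pics/{n}0.png",cv2.cvtColor(f,cv2.COLOR_RGB2BGR))
    p=arm.camera_params(n); print(n,p)
print(arm.get_state(), arm.hold_point_z)
E
```

```text
nudge.py
pics
station.py
top {'fx': 422.44668942224536, 'fy': 422.44668942224536, 'cx': 258.2423861358348, 'cy': 193.18508114258168, 'T': array([[-0.00178838, -0.98869026,  0.1499612 ,  0.3674827 ],
       [-0.99968495, -0.00198683, -0.02502094,  0.02585209],
       [ 0.02503591, -0.14995871, -0.98837523,  1.07605264],
       [ 0.        ,  0.        ,  0.        ,  1.        ]])}
scene {'fx': 399.56336419941005, 'fy': 399.56336419941005, 'cx': 252.77534363595834, 'cy': 186.4837017057926, 'T': array([[ 0.06850584,  0.75850826, -0.64805259,  1.34969333],
       [ 0.99759973, -0.05864934,  0.0368109 , -0.02171457],
       [-0.01008649, -0.64901885, -0.76070546,  1.00606439],
       [ 0.        ,  0.        ,  0.        ,  1.        ]])}
{'t': 0.1, 'q': array([-8.37899610e-01,  3.59321036e-01,  1.11555841e-02, -3.01166086e-04,
       -1.22408122e+00, -2.88103375e-01]), 'qd': array([ 0.00187381, -0.00078068,  0.00220187,  0.00082024, -0.00065795,
       -0.00136068]), 'joint_efforts': array([-1.09328197e-03, -5.84163702e+01,  2.93750900e+01,  7.01542899e+00,
        1.01918538e-02, -5.50750144e-05]), 'eef_pos': array([ 0.29022641, -0.60894648,  0.22571618]), 'ee_rot': array([ 3.14012164e+00, -1.40667131e-04, -2.69690175e+00]), 'force': array([ 0.02080374, -0.11757621, -0.80020189]), 'moment': array([-0.02175215, -0.00688973,  0.01478516]), 'gripper_force': 0.0, 'width': 0.08757149178172573} 0.0188
```

View pics/top0.png

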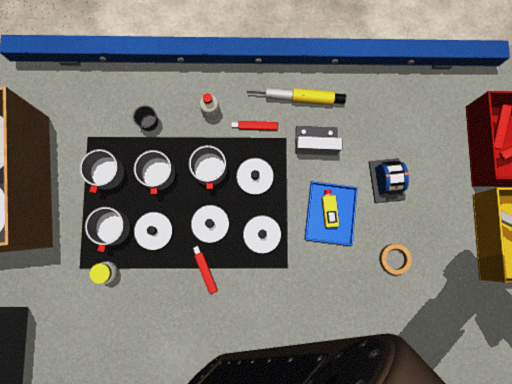

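View pics/scene0.png

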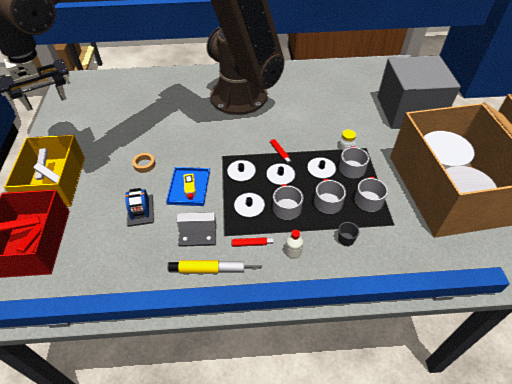

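The pictures show four pots at top pixels (102,170), (154,170), (208,165) and (107,228). The lids are at (254,176), (153,231), (210,224) and (262,235). The counter is at (393,177), the tray at (331,213) and the stop at (318,140). I'll look closer at both groups.

Run:
```python
import cv2
a=cv2.imread("pics/top0.png")[130:278,76:290]; cv2.imwrite("pics/t_a.png",cv2.resize(a,None,fx=3.7,fy=3.7,interpolation=cv2.INTER_CUBIC))
b=cv2.imread("pics/top0.png")[115:255,285:425]; c=cv2.imread("pics/scene0.png")[150:260,110:225]
cv2.imwrite("pics/t_b.png",cv2.hconcat([cv2.resize(b,(400,400),interpolation=cv2.INTER_CUBIC),cv2.resize(c,(400,400),interpolation=cv2.INTER_CUBIC)]))
```

```text
(no output)
```

View pics/t_a.png

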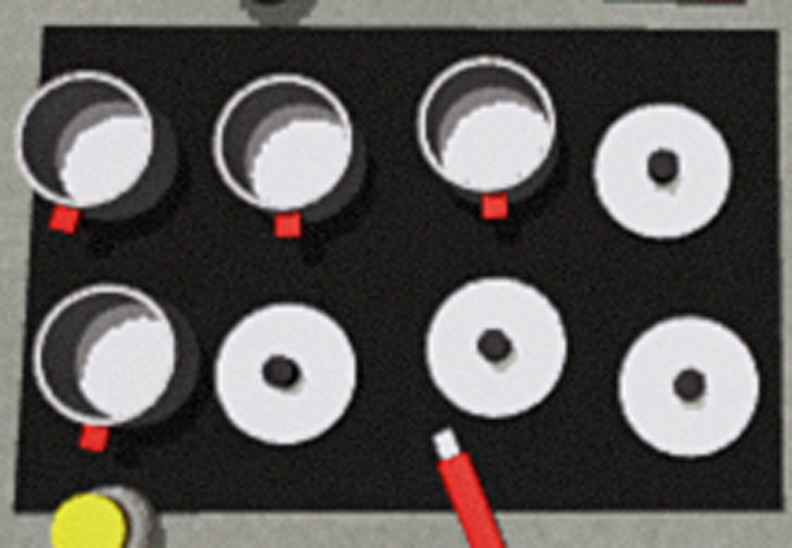

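View pics/t_b.png

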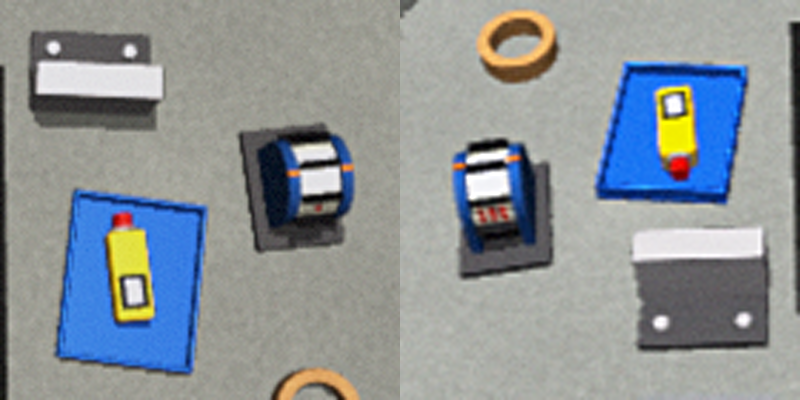

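The enlarged crops show four pots (white rims, red handles) and four lids with black knobs. The wheel's blank face is on top and face 1 is on the robot side, so +x of the counter points away from the robot. The stop's pressing face looks at the robot. Next I'll measure everything.

```bash
cat > m.py <<'E'
import cv2, numpy as np
from station import arm
from scipy.optimize import least_squares
P={n:arm.camera_params(n) for n in("top","scene")}
def ray(n,uv):
    p=P[n];uv=np.atleast_2d(uv).astype(float)
    d=np.c_[(uv[:,0]-p["cx"])/p["fx"],(uv[:,1]-p["cy"])/p["fy"],np.ones(len(uv))]@p["T"][:3,:3].T
    return p["T"][:3,3],d
def onz(n,uv,z):
    o,d=ray(n,uv); return (o+d*((z-o[2])/d[:,2])[:,None])[:,:2]
def proj(n,X):
    p=P[n];c=(np.atleast_2d(X)-p["T"][:3,3])@p["T"][:3,:3]
    return np.c_[p["fx"]*c[:,0]/c[:,2]+p["cx"],p["fy"]*c[:,1]/c[:,2]+p["cy"]]
def tri(u1,u2):
    o1,a=ray("top",u1);o2,b=ray("scene",u2);a=a[0];b=b[0]
    s=np.linalg.lstsq(np.c_[a,-b],o2-o1,rcond=None)[0]
    p,q=o1+a*s[0],o2+b*s[1]; return (p+q)/2,np.linalg.norm(p-q)
def circ(n,img,z,lo=178):
    """white outlines on plane z: centre, radius, rms"""
    m=(img.min(2)>lo).astype(np.uint8)
    out=[]
    for c in cv2.findContours(m,cv2.RETR_EXTERNAL,cv2.CHAIN_APPROX_NONE)[0]:
        if len(c)<45: continue
        c=cv2.convexHull(c)[:,0]
        w=onz(n,c,z)
        f=least_squares(lambda v:np.hypot(w[:,0]-v[0],w[:,1]-v[1])-v[2],[*w.mean(0),.045],loss="soft_l1",f_scale=.002)
        if .038<f.x[2]<.055: out.append((f.x,np.sqrt((f.fun**2).mean())))
    return out
def look(show=True):
    r={}
    for n in("top","scene"):
        im=arm.grab_frame(n); r[n]=im
        if not show: continue
        for z in(.065,.012):
            print(n,"z",z)
            for f,e in sorted(circ(n,im,z),key=lambda t:t[0][1]):
                if .3<f[0]<.8 and -.1<f[1]<.55: print("  xy %.4f %.4f r %.4f rms %.4f  px %s"%(*f,e,proj(n,[*f[:2],z]).round(1)[0]))
    return r
E
cat > a.py <<'E'
from m import *
r=look()
for n in r:
    hsv=cv2.cvtColor(r[n],cv2.COLOR_RGB2HSV); R=r[n].astype(int)
    ms={"yellow":cv2.inRange(hsv,(22,120,120),(35,255,255)),"red":cv2.inRange(hsv,(0,150,90),(6,255,255))|cv2.inRange(hsv,(174,150,90),(180,255,255)),
     "blue":cv2.inRange(hsv,(100,150,60),(125,255,255)),"orange":cv2.inRange(hsv,(8,150,120),(18,255,255)),"white":cv2.inRange(hsv,(0,0,178),(180,60,255)),"dark":cv2.inRange(hsv,(0,0,0),(180,255,85))}
    x0,x1,y0,y1=(288,430,118,262) if n=="top" else (115,222,155,252)
    print(n)
    for k,m in ms.items():
        for c in cv2.findContours(m[y0:y1,x0:x1],cv2.RETR_EXTERNAL,cv2.CHAIN_APPROX_NONE,offset=(x0,y0))[0]:
            if cv2.contourArea(c)>(3 if k in("orange",) else 25):
                b=cv2.boxPoints(cv2.minAreaRect(c)); print(" ",k,cv2.contourArea(c),b.mean(0).round(1),b.round(1).tolist())
E
python3 a.py
```

```text
top z 0.065
  xy 0.4225 -0.0081 r 0.0436 rms 0.0002  px [261.8 233.9]
  xy 0.5638 0.0087 r 0.0437 rms 0.0003  px [254.7 175.7]
  xy 0.4474 0.1162 r 0.0435 rms 0.0003  px [209.8 223.5]
  xy 0.5948 0.1250 r 0.0437 rms 0.0005  px [207.1 163.1]
  xy 0.4307 0.2506 r 0.0436 rms 0.0003  px [152.9 230.5]
  xy 0.5823 0.2579 r 0.0438 rms 0.0003  px [152.1 168. ]
  xy 0.4427 0.3666 r 0.0437 rms 0.0004  px [103.9 225.5]
  xy 0.5828 0.3807 r 0.0389 rms 0.0088  px [101.1 167.6]
  xy 0.5839 0.3914 r 0.0416 rms 0.0005  px [ 96.6 167.1]
top z 0.012
  xy 0.4254 -0.0099 r 0.0459 rms 0.0002  px [261.8 233.9]
  xy 0.5741 0.0078 r 0.0460 rms 0.0003  px [254.7 175.7]
  xy 0.4516 0.1209 r 0.0458 rms 0.0003  px [209.8 223.5]
  xy 0.6067 0.1302 r 0.0460 rms 0.0006  px [207.1 163.1]
  xy 0.4340 0.2624 r 0.0458 rms 0.0003  px [152.9 230.5]
  xy 0.5935 0.2700 r 0.0461 rms 0.0003  px [152.1 168. ]
  xy 0.4466 0.3845 r 0.0460 rms 0.0005  px [103.9 225.5]
  xy 0.5941 0.3995 r 0.0410 rms 0.0094  px [101.  167.6]
  xy 0.5952 0.4106 r 0.0438 rms 0.0005  px [ 96.6 167.1]
scene z 0.065
  xy 0.4753 -0.0095 r 0.0438 rms 0
[... 3716 characters left out ...]
00610351562], [189.0, 253.1999969482422]]
  white 51.5 [165.8 173.8] [[155.5, 175.3000030517578], [170.60000610351562, 164.60000610351562], [176.10000610351562, 172.39999389648438], [161.10000610351562, 183.10000610351562]]
  white 45.0 [152.  172.2] [[134.6999969482422, 171.10000610351562], [165.6999969482422, 161.6999969482422], [169.1999969482422, 173.1999969482422], [138.1999969482422, 182.6999969482422]]
  white 385.5 [206.9 179. ] [[174.0, 165.0], [202.60000610351562, 143.5], [239.6999969482422, 193.0], [211.10000610351562, 214.39999389648438]]
  dark 189.0 [142.9 208.5] [[125.80000305175781, 215.89999389648438], [145.0, 190.0], [160.0, 201.10000610351562], [140.89999389648438, 227.0]]
```

```bash
cat > go.py <<'E'
import sys,numpy as np
from station import arm
from scipy.spatial.transform import Rotation as R
def go(x,y,z,yaw=np.pi):
    s=arm.get_state(); d=R.from_euler("xyz",s["ee_rot"]).inv().apply(np.array([x,y,z])-s["eef_pos"])
    a=(s["ee_rot"][2]-yaw+np.pi)%(2*np.pi)-np.pi
    print("d",d.round(4),"turn",round(a,4),"rows",int(np.ceil(max(np.linalg.norm(d)/.0417,abs(a)/.125))))
if __name__=="__main__": go(*map(float,sys.argv[1:]))
E
python3 go.py .45 -.3 .25
python3 - <<'E'
from m import *
for n,a,b in [("P3",(207.1,163.1),(287.4,196.8)),("P2",(152.1,168),(330.4,191.1)),("P1",(96.6,167.1),(372.8,188.1)),("L4",(261.8,233.9),(240.9,169.9)),("L3",(254.7,175.7),(248.8,204.2)),("L2",(209.8,223.5),(280.3,173.5)),("L1",(152.9,230.5),(321.2,167.2))]:
    print(n,tri(a,b))
E
```

```text
d [-0.2772  0.2103 -0.0239] turn 0.4447 rows 9
P3 (array([0.59537867, 0.12548639, 0.06295129]), np.float64(0.0006294749111231742))
P2 (array([0.58283686, 0.25925921, 0.06246445]), np.float64(0.0014390090290274274))
P1 (array([0.58371853, 0.39096672, 0.06600605]), np.float64(0.00042094089126224176))
L4 (array([ 0.42553798, -0.00927859,  0.01158621]), np.float64(0.0011510090759233212))
L3 (array([0.57443423, 0.00839938, 0.0111826 ]), np.float64(0.0009880059316857))
L2 (array([0.45175083, 0.12183747, 0.01086519]), np.float64(0.0017409418217064132))
L1 (array([0.43420036, 0.2636294 , 0.01126582]), np.float64(0.0020222632185019256))
```

```bash
python3 nudge.py '[[0.05,-0.277,0.21,-0.024,0.445],[0.05,-0.277,0.21,-0.024,0.445],[0.05,-0.277,0.21,-0.024,0.445],[0.05,-0.277,0.21,-0.024,0.445],[0.05,-0.277,0.21,-0.024,0.445],[0.05,-0.277,0.21,-0.024,0.445],[0.05,-0.277,0.21,-0.024,0.445],[0.05,-0.277,0.21,-0.024,0.445],[0.05,-0.277,0.21,-0.024,0.445],[0.05,-0.277,0.21,-0.024,0.445],[0.05,-0.277,0.21,-0.024,0.445]]' 20; python3 go.py .434 .2636 .06
```

```text
t: 1.12
eef_pos: [0.4507, -0.2995, 0.2508]
ee_rot: [-3.142, 0.0, -3.139]
force: [-0.4, -0.8, 0.0]
width: 0.0499
gripper_force: 0.0
d [0.0153 0.5631 0.1907] turn 0.0025 rows 15
```

```bash
python3 nudge.py '[[0.05,0.017,0.563,0.05,0.0025],[0.05,0.017,0.563,0.05,0.0025],[0.05,0.017,0.563,0.05,0.0025],[0.05,0.017,0.563,0.05,0.0025],[0.05,0.017,0.563,0.05,0.0025],[0.05,0.017,0.563,0.05,0.0025],[0.05,0.017,0.563,0.05,0.0025],[0.05,0.017,0.563,0.05,0.0025],[0.05,0.017,0.563,0.05,0.0025],[0.05,0.017,0.563,0.05,0.0025],[0.05,0.017,0.563,0.05,0.0025],[0.05,0.017,0.563,0.05,0.0025],[0.05,0.017,0.563,0.05,0.0025],[0.05,0.017,0.563,0.05,0.0025],[0.05,0.017,0.563,0.15,0.0025],[0.05,0.017,0.563,0.15,0.0025],[0.05,0.017,0.563,0.19,0.0025],[0.05,0.017,0.563,0.19,0.0025],[0.05,0.017,0.563,0.19,0.0025],[0.05,0.017,0.563,0.19,0.0025]]' 20; python3 go.py .434 .2636 .018
```

```text
t: 2.78
eef_pos: [0.4336, 0.2614, 0.0601]
ee_rot: [-3.139, -0.001, 3.138]
force: [0.4, 0.1, 0.1]
width: 0.0503
gripper_force: 0.0
d [-0.0004  0.0023  0.0421] turn -0.0036 rows 2
```

```bash
python3 nudge.py '[[0.05,0,0.002,0.02,0],[0.05,0,0.002,0.042,0],[0.05,0,0.002,0.042,0],[0.01,0,0.002,0.042,0],[0.01,0,0.002,0.042,0],[0.01,0,0.002,0.042,0],[0.01,0,0.002,0.042,0],[0.01,0,0.002,0.042,0],[0.01,0,0.002,0.02,0],[0.01,0,0.002,-0.02,0],[0.01,0,0.002,-0.06,0],[0.01,0,0.002,-0.10,0],[0.01,0,0.002,-0.10,0]]' 30
cat > chk.py <<'E'
from m import *
import sys
r=look(); cv2.imwrite("pics/%s.png"%sys.argv[1],cv2.cvtColor(cv2.hconcat([r["top"][120:300,60:300],r["scene"][130:310,200:440]]),cv2.COLOR_RGB2BGR))
E
python3 chk.py c1; python3 go.py .5832 .391 .16
```

```text
t: 3.87
eef_pos: [0.4364, 0.2674, 0.1691]
ee_rot: [3.133, 0.009, 3.141]
force: [1.1, 1.2, -0.2]
width: 0.0215
gripper_force: 30.0
top z 0.065
  xy 0.4225 -0.0081 r 0.0437 rms 0.0002  px [261.8 234. ]
  xy 0.5638 0.0088 r 0.0438 rms 0.0003  px [254.7 175.8]
  xy 0.4476 0.1162 r 0.0437 rms 0.0003  px [209.8 223.4]
  xy 0.5950 0.1251 r 0.0439 rms 0.0002  px [207.  163.1]
  xy 0.5823 0.2579 r 0.0438 rms 0.0003  px [152.1 168. ]
top z 0.012
  xy 0.4253 -0.0099 r 0.0459 rms 0.0002  px [261.8 234. ]
  xy 0.5741 0.0079 r 0.0461 rms 0.0004  px [254.7 175.8]
  xy 0.4518 0.1209 r 0.0460 rms 0.0003  px [209.8 223.4]
  xy 0.6069 0.1303 r 0.0462 rms 0.0002  px [207.  163.1]
  xy 0.5936 0.2700 r 0.0461 rms 0.0003  px [152.1 168. ]
  xy 0.5987 0.4000 r 0.0399 rms 0.0175  px [100.9 165.8]
  xy 0.5994 0.4150 r 0.0385 rms 0.0007  px [ 95.  165.5]
scene z 0.065
  xy 0.4753 -0.0095 r 0.0438 rms 0.0005  px [240.9 169.9]
  xy 0.6166 0.0071 r 0.0440 rms 0.0003  px [248.8 204.2]
  xy 0.5007 0.1146 r 0.0436 rms 0.0006  px [280.2 173.5]
  xy 0.5968 0.1257 r 0.0426 rms 0.0087  px [287.5 196.8]
  xy 0.5848 0.2590 r 0.0425 rms 0.0003  px [330.3 191.1]
  xy 0.5824 0.3910 r 0.0460 rms 0.0007  px [372.7 188. ]
scene z 0.012
  xy 0.4261 -0.0088 r 0.0463 rms 0.0005  px [240.9 169.9]
  xy 0.5753 0.0088 r 0.0465 rms 0.0003  px [248.8 204.2]
  xy 0.4528 0.1222 r 0.0461 rms 0.0006  px [280.2 173.5]
  xy 0.5544 0.1340 r 0.0450 rms 0.0092  px [287.5 196.8]
  xy 0.5417 0.2749 r 0.0449 rms 0.0003  px [330.3 191.1]
  xy 0.5392 0.4142 r 0.0486 rms 0.0007  px [372.7 188. ]
d [-0.1491  0.1261  0.0037] turn -0.0027 rows 5
```

View pics/c1.png

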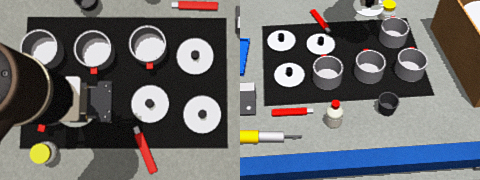

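The lid is held and lifts level; the other pieces haven't moved. I'll carry it to P1.

```bash
python3 nudge.py '[[0.01,-0.149,0.126,0.004,-0.0027],[0.01,-0.149,0.126,0.004,-0.0027],[0.01,-0.149,0.126,0.004,-0.0027],[0.01,-0.149,0.126,0.004,-0.0027],[0.01,-0.149,0.126,0.004,-0.0027],[0.01,-0.149,0.126,0.004,-0.0027],[0.01,-0.149,0.126,0.04,-0.0027],[0.01,-0.149,0.126,0.06,-0.0027],[0.01,-0.149,0.126,0.06,-0.0027],[0.01,-0.149,0.126,0.06,-0.0027],[0.01,-0.149,0.126,0.06,-0.0027]]' 30; python3 go.py .5832 .391 .0755
```

```text
t: 4.88
eef_pos: [0.5829, 0.3902, 0.1011]
ee_rot: [-3.141, 0.0, -3.141]
force: [-0.2, 0.2, -0.6]
width: 0.0208
gripper_force: 30.0
d [-0.0003  0.0008  0.0256] turn 0.0005 rows 1
```

```bash
python3 nudge.py '[[0.01,0,0.001,0.01,0],[0.01,0,0.001,0.02,0],[0.01,0,0.001,0.025,0],[0.01,0,0.001,0.025,0],[0.01,0,0.001,0.025,0]]' 30
python3 - <<'E'
from m import *
r=look(0)
cv2.imwrite("pics/c2.png",cv2.cvtColor(cv2.resize(r["scene"][140:230,300:430],None,fx=4,fy=4),cv2.COLOR_RGB2BGR))
E
```

```text
t: 5.3
eef_pos: [0.5826, 0.3913, 0.0762]
ee_rot: [3.141, 0.001, -3.141]
force: [-2.3, -0.3, 3.3]
width: 0.021
gripper_force: 30.0
```

View pics/c2.png

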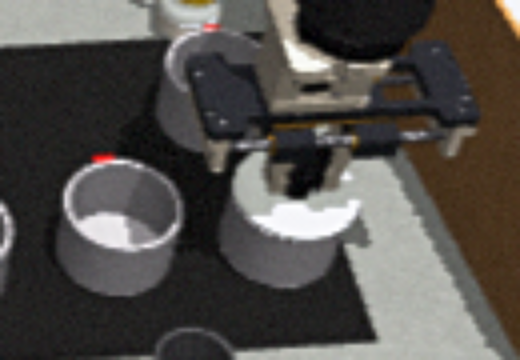

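The lid sits on the P1 rim and the contact force is small. I'll release, rise and look again.

```bash
python3 nudge.py '[[0.05,0,0,0,0],[0.05,0,0,0,0],[0.05,0,0,0,0],[0.05,0,0,0,0],[0.05,0,0,-0.03,0],[0.05,0,0,-0.07,0],[0.05,0,0,-0.11,0],[0.05,0.05,-0.04,-0.12,0],[0.05,0.06,-0.08,-0.12,0],[0.05,0.06,-0.12,-0.12,0],[0.05,0.06,-0.16,-0.12,0],[0.05,0.06,-0.2,-0.12,0],[0.05,0.06,-0.24,-0.12,0],[0.05,0.04,-0.28,-0.12,0],[0.05,0.02,-0.32,-0.12,0],[0.05,0.008,-0.36,-0.12,0],[0.05,0.008,-0.383,-0.12,0],[0.05,0.008,-0.383,-0.12,0]]' 30
python3 - <<'E'
from m import *
look()
E
python3 go.py .5744 .0084 .018
```

```text
t: 6.9
eef_pos: [0.5748, 0.0026, 0.1951]
ee_rot: [-3.141, -0.001, 3.137]
force: [0.2, 0.6, 0.7]
width: 0.0499
gripper_force: 0.0
top z 0.065
  xy 0.4219 -0.0083 r 0.0433 rms 0.0003  px [261.9 234.2]
  xy 0.5637 0.0085 r 0.0433 rms 0.0027  px [254.8 175.8]
  xy 0.4485 0.1167 r 0.0438 rms 0.0003  px [209.6 223. ]
  xy 0.5931 0.1260 r 0.0431 rms 0.0065  px [206.7 163.8]
  xy 0.5191 0.4645 r 0.0435 rms 0.0032  px [ 64.3 193.5]
top z 0.012
  xy 0.4248 -0.0101 r 0.0456 rms 0.0003  px [261.9 234.2]
  xy 0.5740 0.0076 r 0.0456 rms 0.0029  px [254.8 175.8]
  xy 0.4528 0.1215 r 0.0461 rms 0.0004  px [209.6 223. ]
  xy 0.6050 0.1312 r 0.0454 rms 0.0069  px [206.7 163.8]
  xy 0.5271 0.4875 r 0.0458 rms 0.0034  px [ 64.3 193.5]
scene z 0.065
  xy 0.6171 0.0070 r 0.0436 rms 0.0006  px [248.7 204.4]
  xy 0.7561 0.0236 r 0.0434 rms 0.0071  px [257.9 243.7]
  xy 0.5030 0.1158 r 0.0420 rms 0.0051  px [280.7 174. ]
  xy 0.5969 0.1256 r 0.0425 rms 0.0084  px [287.4 196.8]
  xy 0.5848 0.2590 r 0.0425 rms 0.0003  px [330.3 191.1]
  xy 0.5797 0.3956 r 0.0476 rms 0.0009  px [373.9 187.2]
scene z 0.012
  xy 0.5759 0.0086 r 0.0461 rms 0.0006  px [248.7 204.4]
  xy 0.7223 0.0263 r 0.0457 rms 0.0075  px [257.9 243.6]
  xy 0.4552 0.1236 r 0.0444 rms 0.0054  px [280.7 174. ]
  xy 0.5545 0.1339 r 0.0449 rms 0.0089  px [287.4 196.8]
  xy 0.5417 0.2749 r 0.0449 rms 0.0003  px [330.3 191.1]
  xy 0.5363 0.4191 r 0.0503 rms 0.0010  px [373.9 187.2]
d [0.     0.0022 0.1772] turn -0.0035 rows 5
```

```bash
python3 nudge.py '[[0.05,0,0.002,0.04,-0.0035],[0.05,0,0.002,0.08,-0.0035],[0.05,0,0.002,0.12,-0.0035],[0.05,0,0.002,0.15,-0.0035],[0.05,0,0.002,0.176,-0.0035],[0.05,0,0.002,0.176,-0.0035],[0.05,0,0.002,0.176,-0.0035],[0.01,0,0.002,0.176,-0.0035],[0.01,0,0.002,0.176,-0.0035],[0.01,0,0.002,0.176,-0.0035],[0.01,0,0.002,0.176,-0.0035],[0.01,0,0.002,0.176,-0.0035],[0.01,0,0.002,0.15,-0.0035],[0.01,0,0.002,0.12,-0.0035],[0.01,0,0.002,0.08,-0.0035],[0.01,0,0.002,0.04,-0.0035],[0.01,0,0.002,0.0,-0.0035],[0.01,0,0.002,-0.01,-0.0035],[0.01,0,0.002,-0.01,-0.0035]]' 30
cat > near.py <<'E'
from m import *
def near(n,img,xy,z,rad=.062,lo=170):
    """white round thing near xy: keep white pixels that lie within rad, hull, circle on plane z"""
    v,u=np.mgrid[0:384,0:512]
    w=onz(n,np.c_[u.ravel(),v.ravel()],z).reshape(384,512,2)
    m=((img.min(2)>lo)&(np.hypot(*(w-np.array(xy)).transpose(2,0,1))<rad)).astype(np.uint8)
    k,l,s,_=cv2.connectedComponentsWithStats(m)
    if k<2: return None
    m=(l==1+s[1:,4].argmax()).astype(np.uint8)
    c=cv2.convexHull(cv2.findContours(m,cv2.RETR_EXTERNAL,cv2.CHAIN_APPROX_NONE)[0][0])[:,0]
    w=onz(n,c,z)
    f=least_squares(lambda v:np.hypot(w[:,0]-v[0],w[:,1]-v[1])-v[2],[*w.mean(0),.045],loss="soft_l1",f_scale=.002)
    return f.x.round(4),round(float(np.sqrt((f.fun**2).mean())),4)
def knob(n,img,xy,z,rad=.03):
    v,u=np.mgrid[0:384,0:512]
    w=onz(n,np.c_[u.ravel(),v.ravel()],z).reshape(384,512,2)
    m=(img.max(2)<90)&(np.hypot(*(w-np.array(xy)).transpose(2,0,1))<rad)
    return w[m].mean(0).round(4),int(m.sum())
E
python3 - <<'E'
from near import *
r=look(0)
for k,xy,z in [("P1lid",(.583,.391),.069),("P2",(.5835,.2586),.065),("P3",(.5958,.1253),.065),("P4",(.443,.367),.065),("L2",(.452,.1215),.012),("L4",(.4258,-.0094),.012)]:
    print(k,*[near(n,r[n],xy,z) for n in r])
E
python3 go.py .4432 .3668 .2
```

```text
t: 8.58
eef_pos: [0.5766, 0.0104, 0.2106]
ee_rot: [3.139, 0.008, -3.138]
force: [0.7, -0.1, -1.0]
width: 0.021
gripper_force: 30.0
P1lid None (array([0.5846, 0.4   , 0.0529]), 0.0028)
P2 (array([0.576 , 0.2276, 0.0182]), 0.005) (array([0.5847, 0.2593, 0.0427]), 0.0004)
P3 (array([0.5945, 0.1253, 0.0442]), 0.0007) (array([0.5965, 0.1263, 0.0434]), 0.0005)
P4 None (array([0.4448, 0.3682, 0.0427]), 0.0004)
L2 (array([0.4527, 0.1215, 0.0464]), 0.0004) (array([0.4534, 0.1231, 0.0458]), 0.0008)
L4 (array([ 0.4251, -0.01  ,  0.0458]), 0.0003) (array([ 0.4183, -0.0017,  0.0522]), 0.0032)
d [0.13   0.3571 0.0062] turn 0.0031 rows 10
```

```bash
python3 nudge.py '[[0.01,0.13,0.357,0.006,0.003],[0.01,0.13,0.357,0.006,0.003],[0.01,0.13,0.357,0.006,0.003],[0.01,0.13,0.357,0.006,0.003],[0.01,0.13,0.357,0.006,0.003],[0.01,0.13,0.357,0.006,0.003],[0.01,0.13,0.357,0.006,0.003],[0.01,0.13,0.357,0.006,0.003],[0.01,0.13,0.357,0.006,0.003],[0.01,0.13,0.357,0.006,0.003],[0.01,0.13,0.357,0.04,0.003],[0.01,0.13,0.357,0.08,0.003],[0.01,0.13,0.357,0.1,0.003],[0.01,0.13,0.357,0.1,0.003],[0.01,0.13,0.357,0.1,0.003]]' 30; python3 go.py .4435 .367 .0755
```

```text
t: 9.93
eef_pos: [0.4427, 0.3653, 0.1038]
ee_rot: [-3.137, -0.002, -3.141]
force: [-0.3, -0.2, -0.1]
width: 0.0214
gripper_force: 30.0
d [-0.0009  0.0018  0.0283] turn 0.0006 rows 1
```

```bash
python3 nudge.py '[[0.01,-0.001,0.001,0.01,0],[0.01,-0.001,0.001,0.02,0],[0.01,-0.001,0.001,0.028,0],[0.01,-0.001,0.001,0.028,0],[0.01,-0.001,0.001,0.028,0],[0.05,-0.001,0.001,0.028,0],[0.05,-0.001,0.001,0.028,0],[0.05,-0.001,0.001,0.028,0],[0.05,-0.001,0.001,0.028,0],[0.05,-0.001,0.001,0,0],[0.05,-0.001,0.001,-0.04,0],[0.05,-0.001,0.001,-0.08,0]]' 30;  python3 nudge.py '[[0.05,-0.009,-0.04,0,0],[0.05,-0.009,-0.08,0,0],[0.05,-0.009,-0.12,0,0],[0.05,-0.009,-0.16,0,0],[0.05,-0.009,-0.2,0,0],[0.05,-0.009,-0.244,0,0],[0.05,-0.009,-0.244,0,0],[0.05,-0.009,-0.244,0,0]]' 30
python3 - <<'E'
from near import *
r=look(0)
for k,xy,z in [("P1lid",(.583,.391),.069),("P4lid",(.4435,.367),.069),("P2",(.5835,.2586),.065),("P3",(.5958,.1253),.065),("L2",(.452,.1215),.012),("L4",(.4258,-.0094),.012)]:
    print(k,*[near(n,r[n],xy,z,rad=.05) for n in r])
    if "lid" in k: print([knob(n,r[n],xy,.085) for n in r])
for n in r: cv2.imwrite("pics/%s3.png"%n,cv2.cvtColor(r[n],cv2.COLOR_RGB2BGR))
E
python3 go.py .4525 .1217 .018
```

```text
t: 10.93
eef_pos: [0.4438, 0.3667, 0.186]
ee_rot: [-3.139, -0.002, -3.141]
force: [-0.4, 0.2, -0.0]
width: 0.0494
gripper_force: 0.0
t: 11.6
eef_pos: [0.4533, 0.1216, 0.1861]
ee_rot: [3.141, 0.001, 3.139]
force: [-0.4, 1.0, 1.2]
width: 0.0502
gripper_force: 0.0
P1lid (array([0.5828, 0.3913, 0.0468]), 0.0006) (array([0.5832, 0.3931, 0.0475]), 0.0006)
[(array([0.5818, 0.3898]), 84), (array([0.5849, 0.3911]), 54)]
P4lid None (array([0.4427, 0.3689, 0.0477]), 0.0008)
[(array([nan, nan]), 0), (array([0.4453, 0.368 ]), 45)]
P2 (array([0.6208, 0.2875, 0.0017]), 0.0) (array([0.5831, 0.2591, 0.044 ]), 0.0006)
P3 (array([0.5946, 0.1252, 0.0442]), 0.0007) (array([0.5964, 0.1264, 0.0435]), 0.0005)
L2 (array([0.4302, 0.1166, 0.0254]), 0.0076) (array([0.4533, 0.1223, 0.0459]), 0.0007)
L4 (array([ 0.4257, -0.0105,  0.0456]), 0.0005) (array([ 0.4264, -0.0093,  0.0461]), 0.0007)
d [ 0.0014 -0.0022  0.1679] turn -0.0003 rows 5near.py:18: RuntimeWarning: Mean of empty slice.
  return w[m].mean(0).round(4),int(m.sum())
  ret = um.true_divide(
```

P1 and P4 have their lids centred. Next I'll take L2 to P2.

```bash
python3 nudge.py '[[0.05,0.0005,-0.001,0.04,0],[0.05,0.0005,-0.001,0.08,0],[0.05,0.0005,-0.001,0.12,0],[0.05,0.0005,-0.001,0.15,0],[0.05,0.0005,-0.001,0.168,0],[0.05,0.0005,-0.001,0.168,0],[0.01,0.0005,-0.001,0.168,0],[0.01,0.0005,-0.001,0.168,0],[0.01,0.0005,-0.001,0.168,0],[0.01,0.0005,-0.001,0.168,0],[0.01,0.0005,-0.001,0.168,0],[0.01,0,-0.001,0.14,0],[0.01,0,-0.001,0.1,0],[0.01,0,-0.001,0.06,0],[0.01,0,-0.001,0.02,0],[0.01,0,-0.001,0,0],[0.01,0,-0.001,0,0],[0.01,0,-0.001,0,0]]' 30
python3 - <<'E'
from near import *
r=look(0)
for k,xy,z in [("P2",(.5835,.2586),.065),("P3",(.5958,.1253),.065)]:
    print(k,*[near(n,r[n],xy,z,rad=.05) for n in r])
E
python3 go.py .583 .2588 .1
```

```text
t: 13.2
eef_pos: [0.4538, 0.123, 0.1873]
ee_rot: [3.139, 0.003, -3.141]
force: [0.2, 0.2, -1.9]
width: 0.0211
gripper_force: 30.0
P2 (array([0.639 , 0.3081, 0.0276]), 0.0) (array([0.5831, 0.2591, 0.044 ]), 0.0006)
P3 (array([0.595 , 0.1245, 0.0436]), 0.0073) (array([0.5957, 0.1262, 0.0439]), 0.0004)
d [-0.1304  0.1366  0.0848] turn 0.0 rows 5
```

```bash
python3 nudge.py '[[0.01,-0.13,0.136,0,0],[0.01,-0.13,0.136,0,0],[0.01,-0.13,0.136,0,0],[0.01,-0.13,0.136,0,0],[0.01,-0.13,0.136,0,0],[0.01,-0.13,0.136,0,0],[0.01,-0.13,0.136,0.04,0],[0.01,-0.13,0.136,0.08,0],[0.01,-0.13,0.136,0.084,0],[0.01,-0.13,0.136,0.084,0],[0.01,-0.13,0.136,0.084,0]]' 30;python3 go.py .583 .2588 .0755
```

```text
t: 14.22
eef_pos: [0.5837, 0.2584, 0.1022]
ee_rot: [-3.14, -0.0, -3.141]
force: [-0.3, 0.0, 1.0]
width: 0.021
gripper_force: 30.0
d [0.0007 0.0004 0.0267] turn 0.001 rows 1
```

```bash
python3 nudge.py '[[0.01,0,0,0.01,0],[0.01,0,0,0.02,0],[0.01,0,0,0.026,0],[0.01,0,0,0.026,0],[0.01,0,0,0.026,0],[0.05,0,0,0.026,0],[0.05,0,0,0.026,0],[0.05,0,0,0.026,0],[0.05,0,0,0.026,0],[0.05,0,0,0,0],[0.05,0,0,-0.04,0],[0.05,0,0,-0.08,0]]' 30;  python3 nudge.py '[[0.05,0.157,-0.268,0,0],[0.05,0.157,-0.268,0,0],[0.05,0.157,-0.268,0,0],[0.05,0.157,-0.268,0,0],[0.05,0.157,-0.268,0,0],[0.05,0.157,-0.268,0,0],[0.05,0.157,-0.268,0,0],[0.05,0.157,-0.268,0,0],[0.05,0.157,-0.268,0,0],[0.05,0.157,-0.268,0,0]]' 30
python3 - 2>/dev/null <<'E'
from near import *
r=look(0)
for k,xy,z in [("P1lid",(.583,.391),.069),("P2lid",(.583,.2588),.069),("P4lid",(.4435,.367),.069),("P3",(.5958,.1253),.065),("L4",(.4258,-.0094),.012)]:
    print(k,*[near(n,r[n],xy,z,rad=.05) for n in r])
    if "lid" in k: print([knob(n,r[n],xy,.085) for n in r])
E
python3 go.py .426 -.0097 .018
```

```text
t: 15.22
eef_pos: [0.5826, 0.258, 0.1817]
ee_rot: [-3.139, -0.002, -3.141]
force: [1.1, -0.0, -0.3]
width: 0.0499
gripper_force: 0.0
t: 16.05
eef_pos: [0.4263, -0.0102, 0.1823]
ee_rot: [3.141, 0.002, 3.14]
force: [0.4, 0.2, 0.7]
width: 0.05
gripper_force: 0.0
P1lid (array([0.5829, 0.3916, 0.0471]), 0.0007) (array([0.5832, 0.3932, 0.0473]), 0.0006)
[(array([0.582 , 0.3896]), 82), (array([0.5849, 0.3911]), 54)]
P2lid (array([0.5817, 0.2581, 0.0464]), 0.0003) (array([0.5824, 0.2601, 0.0463]), 0.0003)
[(array([0.5814, 0.2575]), 73), (array([0.5843, 0.2588]), 55)]
P4lid (array([0.4434, 0.3671, 0.0463]), 0.0003) (array([0.4425, 0.3691, 0.0475]), 0.0008)
[(array([0.443 , 0.3661]), 79), (array([0.4453, 0.368 ]), 45)]
P3 (array([0.5949, 0.1252, 0.0442]), 0.0002) (array([0.5965, 0.1263, 0.0434]), 0.0005)
L4 (array([ 0.5096, -0.1146,  0.1195]), 0.002) (array([ 0.4268, -0.0088,  0.046 ]), 0.0009)
d [ 0.0012 -0.0007  0.1639] turn 0.0003 rows 4
```

Three lids are home. Next I'll take the last one, L4, to P3 at (.5957,.1257).

```bash
python3 nudge.py '[[0.05,0.0005,0,0.04,0],[0.05,0.0005,0,0.08,0],[0.05,0.0005,0,0.12,0],[0.05,0.0005,0,0.15,0],[0.05,0.0005,0,0.164,0],[0.05,0.0005,0,0.164,0],[0.01,0.0005,0,0.164,0],[0.01,0.0005,0,0.164,0],[0.01,0.0005,0,0.164,0],[0.01,0.0005,0,0.164,0],[0.01,0.0005,0,0.164,0],[0.01,0,0,0.14,0],[0.01,0,0,0.1,0],[0.01,0,0,0.06,0],[0.01,0,0,0.02,0],[0.01,0,0,0,0],[0.01,0,0,0,0],[0.01,0,0,0,0]]' 30
python3 - <<'E'
from near import *
r=look(0)
print([near(n,r[n],(.5958,.1253),.065,rad=.05) for n in r])
E
python3 go.py .5957 .1257 .1
```

```text
t: 17.65
eef_pos: [0.427, -0.0091, 0.1833]
ee_rot: [3.139, 0.004, -3.141]
force: [-0.6, -0.0, -1.0]
width: 0.0214
gripper_force: 30.0
[(array([0.5949, 0.1251, 0.0441]), 0.0003), (array([0.5964, 0.1264, 0.0434]), 0.0005)]
d [-0.17    0.1352  0.081 ] turn 0.0001 rows 6
```

```bash
python3 nudge.py '[[0.01,-0.169,0.135,0,0],[0.01,-0.169,0.135,0,0],[0.01,-0.169,0.135,0,0],[0.01,-0.169,0.135,0,0],[0.01,-0.169,0.135,0,0],[0.01,-0.169,0.135,0,0],[0.01,-0.169,0.135,0,0],[0.01,-0.169,0.135,0.04,0],[0.01,-0.169,0.135,0.08,0],[0.01,-0.169,0.135,0.08,0],[0.01,-0.169,0.135,0.08,0],[0.01,-0.169,0.135,0.08,0]]' 30;python3 go.py .5957 .1257 .0755
```

```text
t: 18.75
eef_pos: [0.5959, 0.1254, 0.1028]
ee_rot: [-3.141, 0.001, -3.141]
force: [-0.1, 0.3, -0.7]
width: 0.0209
gripper_force: 30.0
d [0.0003 0.0003 0.0273] turn 0.001 rows 1
```

```bash
python3 nudge.py '[[0.01,0,0,0.01,0],[0.01,0,0,0.02,0],[0.01,0,0,0.027,0],[0.01,0,0,0.027,0],[0.01,0,0,0.027,0],[0.05,0,0,0.027,0],[0.05,0,0,0.027,0],[0.05,0,0,0.027,0],[0.05,0,0,0.027,0],[0.05,0,0,0,0],[0.05,0,0,-0.04,0],[0.05,0,0,-0.1,0],[0.05,0,0,-0.1,0]]' 30;  python3 nudge.py '[[0.088,0.15,-0.6,0,0],[0.088,0.15,-0.6,0,0],[0.088,0.15,-0.6,0,0],[0.088,0.15,-0.6,0,0],[0.088,0.15,-0.6,0,0],[0.088,0.15,-0.6,0,0],[0.088,0.15,-0.6,0,0],[0.088,0.15,-0.6,0,0],[0.088,0.15,-0.6,0,0],[0.088,0.15,-0.6,0,0],[0.088,0.15,-0.6,0,0],[0.088,0.15,-0.6,0,0],[0.088,0.15,-0.6,0,0],[0.088,0.15,-0.6,0,0],[0.088,0.15,-0.6,0,0],[0.088,0.15,-0.6,0,0]]' 30
cat > lids.py <<'E'
from near import *
def lids(r):
  for k,xy in [("P1",(.583,.391)),("P2",(.583,.2588)),("P3",(.5958,.1253)),("P4",(.4435,.367))]:
    print(k,*[near(n,r[n],xy,.069,rad=.05) for n in r],*[knob(n,r[n],xy,.085) for n in r])
E
python3 - 2>/dev/null <<'E'
from lids import *
r=look(0); lids(r)
for n in r: cv2.imwrite("pics/%s5.png"%n,cv2.cvtColor(r[n],cv2.COLOR_RGB2BGR))
b=cv2.resize(r["top"][115:255,285:425],(560,560),interpolation=cv2.INTER_CUBIC)
cv2.imwrite("pics/w5.png",cv2.cvtColor(b,cv2.COLOR_RGB2BGR))
b=cv2.resize(r["scene"][150:260,110:225],(560,536),interpolation=cv2.INTER_CUBIC)
cv2.imwrite("pics/s5.png",cv2.cvtColor(b,cv2.COLOR_RGB2BGR))
E
```

```text
t: 19.83
eef_pos: [0.5975, 0.1261, 0.2073]
ee_rot: [3.14, 0.006, -3.14]
force: [0.8, 0.9, 0.2]
width: 0.05
gripper_force: 0.0
t: 21.17
eef_pos: [0.4435, -0.4795, 0.2007]
ee_rot: [-3.141, -0.001, 3.138]
force: [0.4, 0.9, -0.5]
width: 0.0876
gripper_force: 0.0
P1 (array([0.5829, 0.3918, 0.0475]), 0.0005) (array([0.5832, 0.3932, 0.0474]), 0.0006) (array([0.5821, 0.3896]), 81) (array([0.5852, 0.3911]), 55)
P2 (array([0.5818, 0.2581, 0.0465]), 0.0003) (array([0.5822, 0.2599, 0.0467]), 0.0005) (array([0.5813, 0.2577]), 74) (array([0.5843, 0.2588]), 55)
P3 (array([0.5939, 0.1256, 0.0465]), 0.0003) (array([0.5947, 0.1268, 0.0465]), 0.0004) (array([0.593 , 0.1255]), 65) (array([0.5965, 0.1265]), 54)
P4 (array([0.4435, 0.3671, 0.0464]), 0.0003) (array([0.4427, 0.3689, 0.0477]), 0.0008) (array([0.443 , 0.3663]), 78) (array([0.4453, 0.368 ]), 45)
```

View pics/w5.png

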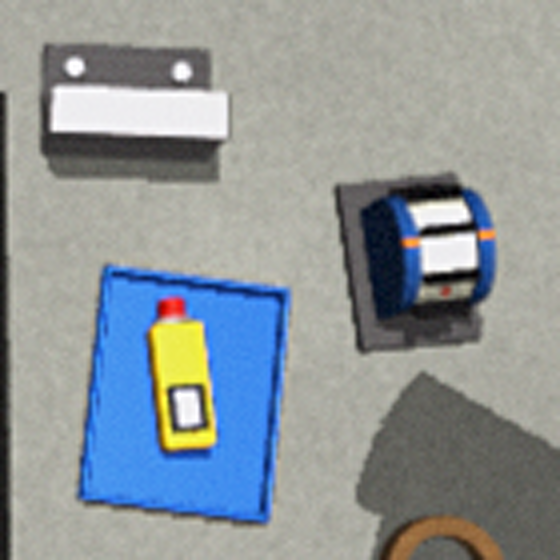

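View pics/s5.png

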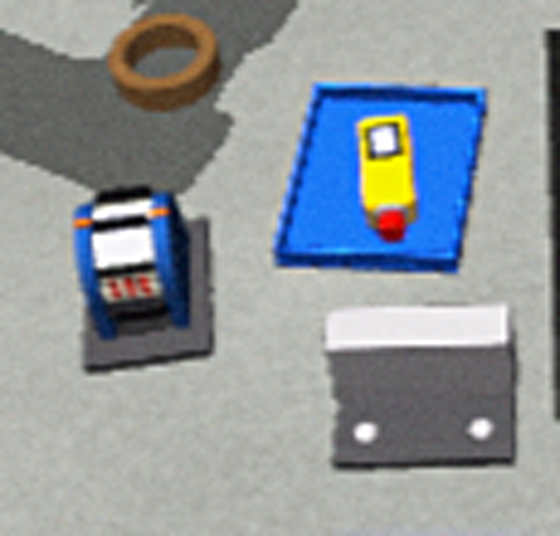

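The view shows the orange marks at top pixels (387.8,175.5) and (407,173.5) and the top-face ridges at (397.5,172) and (396.8,184.3). The stop's pressing edge runs (297.5,148)-(342,149.5), and the tally points up the image. Now I'll compute the positions.

```bash
python3 - <<'E'
from m import *
T=lambda u,v:(285+u/4,115+v/4); S=lambda u,v:(110+u/4.87,150+v/4.87)
print("orange",[tri(T(*a),S(*b)) for a,b in [((411,242),(85,222)),((488,234),(160,211))]])
o=onz("top",[T(411,242),T(488,234)],.083); print("orange plane",o, onz("scene",[S(85,222),S(160,211)],.083))
c=o.mean(0); ax=o[0]-o[1]; yaw=np.arctan2(ax[1],ax[0])-np.pi/2; print("counter c",c,"yaw",np.degrees(yaw))
ex=np.array([np.cos(yaw),np.sin(yaw)])
for a in [T(450,228),T(447,277)]:
  C,d=ray("top",a); d=d[0]
  o2=np.array([(C[:2]-c)@ex,C[2]-.046]); d2=np.array([d[:2]@ex,d[2]])
  A,B,D=d2@d2,2*o2@d2,o2@o2-.043**2; t=(-B-np.sqrt(B*B-4*A*D))/2/A; p=o2+t*d2; print("ridge ang deg from top",np.degrees(np.arctan2(p[0],p[1])))
print("stop edge top",onz("top",[T(50,133),T(228,138)],.065),"scene",onz("scene",[S(327,307),S(508,305)],.065), [tri(T(50,133),S(508,305)),tri(T(228,138),S(327,307))])
print("tray top",onz("top",[T(106,268),T(290,288),T(268,522),T(80,500)],.018))
print("tally px",onz("top",[(322,195.9),(335.1,194.6),(338.4,225.6),(325.3,227)],.03), onz("scene",[(182.9,174.3),(192.8,173.3),(194.7,192.1),(184.8,193.1)],.03))
# label rectangle centre (white patch on top) in both
print(tri(T(187,408),S(383,140)))
E
python3 go.py .5 -.25 .2
```

```text
orange [(array([ 0.56571722, -0.33643971,  0.07180016]), np.float64(0.03927623910470465)), (array([ 0.56490477, -0.32968544,  0.09327484]), np.float64(0.047425202821945234))]
orange plane [[ 0.56193368 -0.31189097]
 [ 0.56699986 -0.35903691]] [[ 0.57012674 -0.3532782 ]
 [ 0.56482439 -0.30814325]]
counter c [ 0.56446677 -0.33546394] yaw 6.133321440529891
ridge ang deg from top 6.833741506214707
ridge ang deg from top -32.88328978881421
stop edge top [[ 0.63320709 -0.09682677]
 [ 0.63055661 -0.20711092]] scene [[ 0.63314537 -0.20467843]
 [ 0.63994828 -0.09568896]] [(array([ 0.63493327, -0.09690935,  0.05846683]), np.float64(0.0014112473701721128)), (array([ 0.63113361, -0.20638285,  0.06267933]), np.float64(0.0024626528680145817))]
tray top [[ 0.55716495 -0.13696486]
 [ 0.5445087  -0.2546376 ]
 [ 0.39614461 -0.23526864]
 [ 0.40992005 -0.11760694]]
tally px [[ 0.51961785 -0.16085585]
 [ 0.52298354 -0.19402832]
 [ 0.44501524 -0.20000211]
 [ 0.44153457 -0.16717569]] [[ 0.44756438 -0.20112078]
 [ 0.44561792 -0.16855993]
 [ 0.52735528 -0.16019403]
 [ 0.52907845 -0.19147602]]
(array([ 0.46668293, -0.18308147,  0.02795783]), np.float64(0.0025635573259146483))
d [-0.0548  0.2258  0.0008] turn -0.0025 rows 6
```

```bash
python3 go.py .562 -.3883 .14 -3.0316
```

```text
d [-0.1172  0.0876  0.0607] turn -0.1125 rows 4
```

```bash
python3 nudge.py '[[0.088,-0.117,0.0876,0.06,-0.1125],[0.088,-0.117,0.0876,0.06,-0.1125],[0.088,-0.117,0.0876,0.06,-0.1125],[0.088,-0.117,0.0876,0.06,-0.1125],[0.088,-0.117,0.0876,0.06,-0.1125],[0.088,-0.117,0.0876,0.06,-0.1125],[0.088,-0.117,0.0876,0.06,-0.1125],[0.088,-0.117,0.0876,0.06,-0.1125]]' 20; python3 go.py .562 -.3883 .082 -3.0316
python3 - <<'E'
from m import *
r=look(0)
cv2.imwrite("pics/w6.png",cv2.cvtColor(cv2.hconcat([cv2.resize(r["top"][125:235,340:450],(400,400)),cv2.resize(r["scene"][130:240,90:200],(400,400))]),cv2.COLOR_RGB2BGR))
E
```

```text
t: 21.93
eef_pos: [0.5626, -0.3866, 0.1424]
ee_rot: [-3.141, 0.001, -3.028]
force: [-0.1, -0.2, 1.1]
width: 0.0875
gripper_force: 0.0
d [ 0.0008 -0.0016  0.0604] turn 0.0034 rows 2
```

View pics/w6.png

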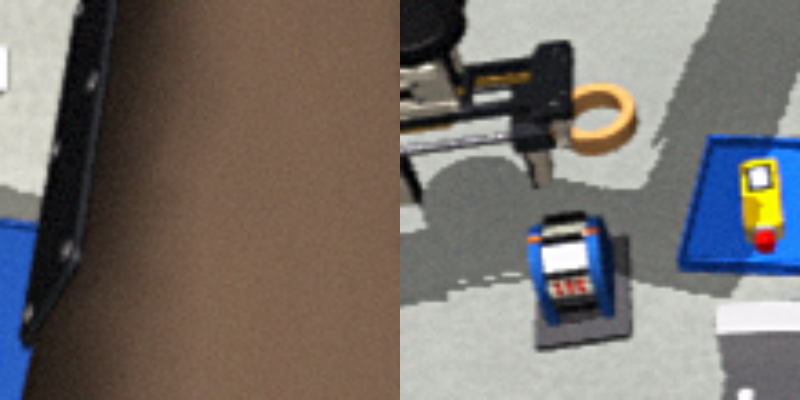

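The scene view shows the left finger's tip at crop (540,185), above and behind the wheel. I'll check its position by ray.

Run:
```python
from m import *
f=lambda u,v:(90+(u-400)/3.636,130+v/3.636)
print(onz("scene",[f(530,187),f(551,187),f(541,187)],.1424), onz("scene",[f(534,241),f(604,235)],.083))
```

```text
[[ 0.56655982 -0.34397712]
 [ 0.56785333 -0.32729652]
 [ 0.56723744 -0.33523885]] [[ 0.57270661 -0.35470993]
 [ 0.57069718 -0.29783898]]
```

```bash
python3 nudge.py '[[0.088,0,0.001,0.03,0],[0.088,0,0.001,0.05,0],[0.088,0,0.001,0.06,0],[0.088,0,0.001,0.06,0],[0.088,-0.003,0.001,0.06,0],[0.088,-0.006,0.001,0.06,0],[0.088,-0.009,0.001,0.06,0],[0.088,-0.0125,0.001,0.06,0],[0.088,-0.0125,0.001,0.06,0]]' 20
python3 - <<'E'
from m import *
r=look(0)
cv2.imwrite("pics/w7.png",cv2.cvtColor(cv2.resize(r["scene"][160:240,100:200],(800,640),interpolation=cv2.INTER_CUBIC)[:600],cv2.COLOR_RGB2BGR))
E
```

```text
t: 22.78
eef_pos: [0.5757, -0.3845, 0.0818]
ee_rot: [-3.141, 0.0, -3.028]
force: [-1.0, -1.1, -0.3]
width: 0.0876
gripper_force: 0.6
```

View pics/w7.png

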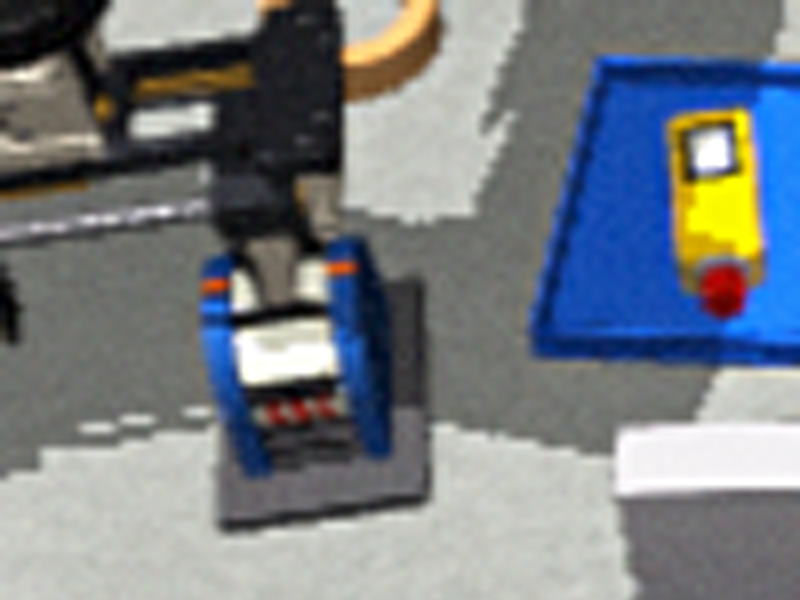

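The finger sits between the cheeks, just behind a ridge, and has pushed it past the marks. I'll do the next stroke and then measure the ridge angles from a pixel profile.

```bash
python3 nudge.py '[[0.088,0,0,-0.02,0],[0.088,0,0,-0.03,0],[0.088,0.036,0,-0.03,0],[0.088,0.036,0,-0.03,0]]' 20
cat > wh.py <<'E'
from m import *
C=np.array([.566,-.333]); Y=.108
def prof(r,R=.0405):
    ex=np.array([np.cos(Y),np.sin(Y)]); ey=np.array([-ex[1],ex[0]])
    for n in r:
        g=cv2.GaussianBlur(r[n],(0,0),.5).astype(np.float32); o=[]
        A=np.arange(-60,91,5)
        for y in(-.01,0,.01):
            X=np.array([[*(C+ex*R*np.sin(np.radians(a))+ey*y),.046+R*np.cos(np.radians(a))] for a in A])
            uv=proj(n,X).astype(np.float32)
            o.append(cv2.remap(g,uv[None,:,0],uv[None,:,1],cv2.INTER_LINEAR)[0])
        o=np.mean(o,0); print(n,[(int(a),int(v[1]),int(v[0]-v[1])) for a,v in zip(A,o)])
E
python3 - <<'E'
from wh import *
prof(look(0))
im={n:cv2.cvtColor(cv2.imread("pics/%s5.png"%n),cv2.COLOR_BGR2RGB) for n in("top","scene")}
print("old");prof(im)
E
```

```text
t: 23.22
eef_pos: [0.5364, -0.3884, 0.1128]
ee_rot: [3.141, 0.001, -3.03]
force: [-0.1, 0.4, -0.8]
width: 0.0876
gripper_force: 0.0
top [(-60, 91, 24), (-55, 89, 24), (-50, 88, 24), (-45, 90, 23), (-40, 90, 24), (-35, 90, 24), (-30, 88, 24), (-25, 90, 23), (-20, 88, 24), (-15, 88, 24), (-10, 85, 24), (-5, 85, 23), (0, 87, 23), (5, 85, 22), (10, 83, 22), (15, 84, 21), (20, 82, 21), (25, 80, 22), (30, 79, 21), (35, 79, 21), (40, 79, 20), (45, 78, 19), (50, 76, 21), (55, 75, 20), (60, 74, 19), (65, 74, 18), (70, 73, 18), (75, 71, 18), (80, 71, 18), (85, 70, 18), (90, 68, 18)]
scene [(-60, 42, 2), (-55, 47, 1), (-50, 50, 1), (-45, 51, 1), (-40, 47, 1), (-35, 40, 1), (-30, 31, 2), (-25, 24, 2), (-20, 14, 2), (-15, 21, 1), (-10, 60, 0), (-5, 150, -1), (0, 231, 0), (5, 252, 0), (10, 254, 0), (15, 249, 0), (20, 187, 0), (25, 67, 2), (30, 122, 0), (35, 239, 0), (40, 253, 0), (45, 252, 0), (50, 252, 0), (55, 249, 0), (60, 183, 1), (65, 54, 0), (70, 23, 8), (75, 35, 35), (80, 57, 57), (85, 50, 57), (90, 42, 31)]
old
top [(-60, 82, 6), (-55, 117, 13), (-50, 130, 16), (-45, 116, 8), (-40, 53, 1), (-35, 24, 1), (-30, 139, 1), (-25, 235, 0), (-20, 239, 0), (-15, 237, 0), (-10, 238, 0), (-5, 241, 0), (0, 173, 0), (5, 43, 2), (10, 105, 2), (15, 227, 0), (20, 240, 0), (25, 240, 0), (30, 223, 1), (35, 139, 1), (40, 47, 2), (45, 16, 2), (50, 16, 2), (55, 26, 1), (60, 37, 1), (65, 47, 3), (70, 56, 3), (75, 60, 3), (80, 61, 4), (85, 56, 4), (90, 49, 3)]
scene [(-60, 24, 1), (-55, 29, 0), (-50, 31, 0), (-45, 31, 0), (-40, 28, 0), (-35, 22, 0), (-30, 17, 0), (-25, 26, 0), (-20, 52, 1), (-15, 120, 0), (-10, 201, 0), (-5, 245, 0), (0, 222, 0), (5, 111, 0), (10, 35, 0), (15, 94, 0), (20, 225, 0), (25, 250, 0), (30, 247, 0), (35, 247, 0), (40, 250, 0), (45, 213, -1), (50, 76, -1), (55, 40, 9), (60, 83, 44), (65, 74, 84), (70, 91, 83), (75, 85, 68), (80, 81, 32), (85, 49, 8), (90, 37, 2)]
```

```bash
python3 nudge.py '[[0.088,0,0,0.02,0],[0.088,0,0,0.03,0],[0.088,0,0,0.03,0],[0.088,-0.007,0,0.03,0],[0.088,-0.014,0,0.03,0],[0.088,-0.02,0,0.03,0],[0.088,-0.026,0,0.03,0],[0.088,-0.031,0,0.03,0],[0.088,-0.036,0,0.03,0],[0.088,-0.036,0,0.03,0],[0.088,-0.036,0,0,0],[0.088,-0.036,0,-0.01,0],[0.088,0,0,0,0],[0.088,0,0,0,0]]' 20
python3 - <<'E'
from wh import *
prof(look(0))
E
```

```text
t: 24.48
eef_pos: [0.5355, -0.3879, 0.1113]
ee_rot: [3.14, -0.0, -3.03]
force: [-1.5, 1.5, -1.4]
width: 0.0875
gripper_force: 0.0
top [(-60, 90, 23), (-55, 90, 23), (-50, 90, 23), (-45, 90, 24), (-40, 90, 23), (-35, 90, 24), (-30, 90, 24), (-25, 90, 23), (-20, 89, 24), (-15, 89, 24), (-10, 87, 23), (-5, 87, 23), (0, 85, 23), (5, 85, 22), (10, 85, 22), (15, 82, 23), (20, 82, 21), (25, 81, 20), (30, 80, 21), (35, 80, 21), (40, 80, 21), (45, 79, 20), (50, 77, 19), (55, 76, 19), (60, 75, 19), (65, 73, 20), (70, 72, 19), (75, 70, 19), (80, 69, 19), (85, 69, 18), (90, 68, 18)]
scene [(-60, 33, 0), (-55, 37, 0), (-50, 40, 0), (-45, 40, 0), (-40, 37, 0), (-35, 31, 0), (-30, 25, 1), (-25, 22, 2), (-20, 18, 2), (-15, 17, 0), (-10, 42, 0), (-5, 122, 0), (0, 217, 2), (5, 239, 12), (10, 227, 25), (15, 240, 11), (20, 223, 0), (25, 89, 1), (30, 93, 0), (35, 223, 0), (40, 253, 0), (45, 252, 0), (50, 252, 0), (55, 251, 0), (60, 204, 0), (65, 70, 0), (70, 27, 1), (75, 62, 1), (80, 113, 1), (85, 110, 1), (90, 74, 0)]
```

Face 1 is now on top, with its red dot showing at about 10° in the profile. Three more identical strokes remain.

```bash
python3 nudge.py '[[0.088,0,0,0.02,0],[0.088,0,0,0.03,0],[0.088,0,0,0.03,0],[0.088,-0.007,0,0.03,0],[0.088,-0.014,0,0.03,0],[0.088,-0.02,0,0.03,0],[0.088,-0.026,0,0.03,0],[0.088,-0.031,0,0.03,0],[0.088,-0.036,0,0.03,0],[0.088,-0.036,0,0.03,0],[0.088,-0.036,0,0,0],[0.088,-0.036,0,-0.01,0],[0.088,0,0,0,0],[0.088,0,0,0,0]]' 20
python3 nudge.py '[[0.088,0,0,0.02,0],[0.088,0,0,0.03,0],[0.088,0,0,0.03,0],[0.088,-0.007,0,0.03,0],[0.088,-0.014,0,0.03,0],[0.088,-0.02,0,0.03,0],[0.088,-0.026,0,0.03,0],[0.088,-0.031,0,0.03,0],[0.088,-0.036,0,0.03,0],[0.088,-0.036,0,0.03,0],[0.088,-0.036,0,0,0],[0.088,-0.036,0,-0.01,0],[0.088,0,0,0,0],[0.088,0,0,0,0]]' 20
python3 - <<'E'
from wh import *
prof({"scene":arm.grab_frame("scene")})
E
python3 go.py .5364 -.3884 .1128 -3.0316
```

```text
t: 25.75
eef_pos: [0.5355, -0.3879, 0.1113]
ee_rot: [3.14, -0.0, -3.03]
force: [-2.0, 1.6, -1.0]
width: 0.088
gripper_force: 0.0
t: 26.92
eef_pos: [0.5355, -0.3878, 0.1113]
ee_rot: [3.14, -0.0, -3.03]
force: [-2.5, 1.7, -2.0]
width: 0.0876
gripper_force: 0.0
scene [(-60, 32, 1), (-55, 37, 0), (-50, 40, 0), (-45, 41, 0), (-40, 39, 0), (-35, 34, 0), (-30, 28, 0), (-25, 24, 0), (-20, 17, 2), (-15, 16, 2), (-10, 42, 0), (-5, 121, 0), (0, 213, 6), (5, 201, 47), (10, 163, 86), (15, 219, 29), (20, 223, 1), (25, 90, 1), (30, 94, 0), (35, 225, 0), (40, 252, 0), (45, 242, 7), (50, 239, 9), (55, 251, 0), (60, 205, 0), (65, 72, 1), (70, 30, 0), (75, 59, 4), (80, 100, 12), (85, 96, 13), (90, 70, 5)]
d [ 0.0009 -0.0001 -0.001 ] turn 0.0015 rows 1
```

```bash
python3 nudge.py '[[0.088,0,0,0.02,0],[0.088,0,0,0.03,0],[0.088,0,0,0.03,0],[0.088,-0.007,0,0.03,0],[0.088,-0.014,0,0.03,0],[0.088,-0.02,0,0.03,0],[0.088,-0.026,0,0.03,0],[0.088,-0.031,0,0.03,0],[0.088,-0.035,0,0.03,0],[0.088,-0.035,0,0.03,0],[0.088,-0.035,0,0,0],[0.088,-0.03,0,-0.04,0],[0.088,0,-0.02,-0.06,0],[0.088,0.03,-0.04,-0.08,0],[0.088,0.06,-0.06,-0.1,0],[0.06,0.07,-0.08,-0.1,0],[0.06,0.08,-0.1,-0.1,0],[0.06,0.08,-0.1,-0.1,0]]' 20
python3 - 2>/dev/null <<'E'
from lids import *
from wh import prof
r=look(0); lids(r); prof(r)
cv2.imwrite("pics/w8.png",cv2.cvtColor(cv2.hconcat([cv2.resize(r["top"][115:255,285:425],(400,400),interpolation=cv2.INTER_CUBIC),cv2.resize(r["scene"][150:260,110:220],(400,400),interpolation=cv2.INTER_CUBIC)]),cv2.COLOR_RGB2BGR))
E
```

```text
t: 28.47
eef_pos: [0.4697, -0.5, 0.2125]
ee_rot: [-3.14, 0.002, -3.032]
force: [0.0, 0.6, -1.2]
width: 0.0733
gripper_force: 0.0
P1 (array([0.5831, 0.3915, 0.0473]), 0.0006) (array([0.5833, 0.3932, 0.0475]), 0.0006) (array([0.5821, 0.3896]), 81) (array([0.5849, 0.3911]), 54)
P2 (array([0.5818, 0.2582, 0.0465]), 0.0003) (array([0.5825, 0.2598, 0.0466]), 0.0004) (array([0.5812, 0.2574]), 72) (array([0.5843, 0.2588]), 55)
P3 (array([0.5938, 0.1256, 0.0465]), 0.0003) (array([0.5947, 0.127 , 0.0467]), 0.0005) (array([0.593 , 0.1253]), 64) (array([0.5964, 0.1263]), 53)
P4 (array([0.4436, 0.3671, 0.0464]), 0.0002) (array([0.4427, 0.3689, 0.0477]), 0.0008) (array([0.443 , 0.3663]), 78) (array([0.4453, 0.368 ]), 45)
top [(-60, 21, 0), (-55, 56, 1), (-50, 134, 8), (-45, 169, 29), (-40, 161, 53), (-35, 172, 48), (-30, 163, 24), (-25, 99, 5), (-20, 46, 0), (-15, 184, 0), (-10, 228, 8), (-5, 221, 13), (0, 225, 7), (5, 208, 27), (10, 227, 6), (15, 135, 0), (20, 27, 0), (25, 55, 4), (30, 128, 38), (35, 133, 64), (40, 110, 44), (45, 66, 19), (50, 30, 4), (55, 22, 0), (60, 21, 0), (65, 27, 1), (70, 33, 1), (75, 36, 1), (80, 37, 1), (85, 35, 1), (90, 32, 1)]
scene [(-60, 48, 0), (-55, 53, 0), (-50, 56, 0), (-45, 55, 0), (-40, 51, 0), (-35, 43, 0), (-30, 33, 1), (-25, 25, 0), (-20, 16, 0), (-15, 19, 0), (-10, 50, 4), (-5, 126, 12), (0, 203, 22), (5, 228, 18), (10, 232, 16), (15, 221, 21), (20, 157, 7), (25, 57, 1), (30, 126, 0), (35, 239, 0), (40, 217, 28), (45, 139, 99), (50, 193, 50), (55, 242, 1), (60, 167, 0), (65, 48, 0), (70, 35, 0), (75, 72, 4), (80, 94, 15), (85, 89, 9), (90, 63, 3)]
```

View pics/w8.png

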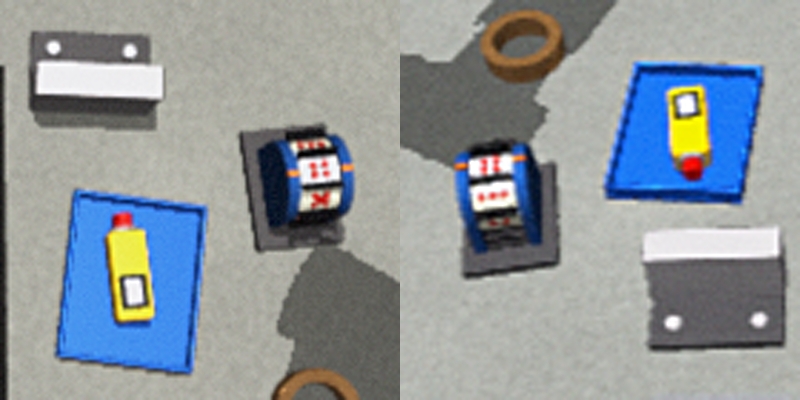

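Four dots lie between the orange marks, with five below and three above, and the ridges sit at about ±21°. All the lids are unchanged. Next is the tally.

```bash
python3 go.py .485 -.1805 .06 -3.047
```

```text
d [-0.0492  0.3135  0.1515] turn 0.0166 rows 9
```

```bash
python3 nudge.py '[[0.05,-0.049,0.313,0,0.0166],[0.05,-0.049,0.313,0,0.0166],[0.05,-0.049,0.313,0,0.0166],[0.05,-0.049,0.313,0,0.0166],[0.05,-0.049,0.313,0,0.0166],[0.05,-0.049,0.313,0,0.0166],[0.05,-0.049,0.313,0,0.0166],[0.05,-0.049,0.313,0,0.0166],[0.05,-0.049,0.313,0.04,0.0166],[0.05,-0.049,0.313,0.08,0.0166],[0.05,-0.049,0.313,0.12,0.0166],[0.05,-0.049,0.313,0.15,0.0166],[0.05,-0.049,0.313,0.15,0.0166],[0.05,-0.049,0.313,0.15,0.0166]]' 25; python3 go.py .485 -.1805 .012 -3.047
```

```text
t: 29.73
eef_pos: [0.4838, -0.1796, 0.061]
ee_rot: [3.142, -0.003, -3.044]
force: [0.8, -0.6, 0.5]
width: 0.0503
gripper_force: 0.0
d [-0.0012 -0.001   0.049 ] turn 0.0032 rows 2
```

```bash
python3 nudge.py '[[0.05,-0.001,-0.001,0.03,0.003],[0.05,-0.001,-0.001,0.048,0.003],[0.05,-0.001,-0.001,0.048,0.003],[0.05,-0.001,-0.001,0.048,0.003],[0.02,-0.001,-0.001,0.048,0.003],[0.02,-0.001,-0.001,0.048,0.003],[0.02,-0.001,-0.001,0.048,0.003],[0.02,-0.001,-0.001,0.048,0.003],[0.02,-0.001,-0.001,0.048,0.003],[0.02,-0.001,-0.001,0.03,0.003],[0.02,-0.001,-0.001,0,0.003],[0.02,-0.001,-0.001,-0.01,0.003],[0.02,-0.001,-0.001,-0.01,0.003],[0.02,-0.001,-0.001,-0.01,0.003]]' 30
cat > tal.py <<'E'
from m import *
r=look(0)
# red button tip & yellow body, both views, near the held tally
for n,(x0,x1,y0,y1) in {"top":(288,365,120,250),"scene":(150,222,155,225)}.items():
    h=cv2.cvtColor(r[n],cv2.COLOR_RGB2HSV)[y0:y1,x0:x1]
    for k,m in {"yel":cv2.inRange(h,(22,120,90),(35,255,255)),"red":cv2.inRange(h,(0,150,70),(6,255,255))|cv2.inRange(h,(174,150,70),(180,255,255))}.items():
        c=cv2.findContours(m,cv2.RETR_EXTERNAL,cv2.CHAIN_APPROX_NONE,offset=(x0,y0))[0]
        if c: 
            c=max(c,key=cv2.contourArea); print(n,k,cv2.contourArea(c),cv2.boxPoints(cv2.minAreaRect(c)).round(1).tolist())
E
python3 tal.py; python3 go.py .52 -.152 .03 3.1
```

```text
t: 30.9
eef_pos: [0.4859, -0.1811, 0.0724]
ee_rot: [3.142, 0.002, -3.048]
force: [-0.2, 0.5, -1.6]
width: 0.0335
gripper_force: 30.0
top yel 38.0 [[328.8999938964844, 222.8000030517578], [341.8999938964844, 217.6999969482422], [343.8999938964844, 222.8000030517578], [331.0, 228.0]]
scene yel 104.5 [[180.60000610351562, 165.0], [191.5, 164.0], [193.1999969482422, 182.89999389648438], [182.39999389648438, 183.89999389648438]]
scene red 20.5 [[185.0, 181.0], [190.0, 181.0], [190.0, 186.0], [185.0, 186.0]]
d [-0.0378  0.0257  0.041 ] turn 0.1346 rows 2
```

```bash
python3 nudge.py '[[0.02,-0.037,0.025,0,0.1],[0.02,-0.037,0.025,0,0.134],[0.02,-0.037,0.025,0.02,0.134],[0.02,-0.037,0.025,0.042,0.134],[0.02,-0.037,0.025,0.042,0.134],[0.02,-0.037,0.025,0.042,0.134]]' 40; python3 tal.py; python3 go.py .565 -.152 .03 3.1
```

```text
t: 31.5
eef_pos: [0.5186, -0.1529, 0.0279]
ee_rot: [-3.141, -0.004, 3.101]
force: [0.1, -0.4, -1.3]
width: 0.0334
gripper_force: 39.8
top yel 40.0 [[312.0, 206.0], [325.0, 206.0], [325.0, 213.0], [312.0, 213.0]]
scene yel 95.0 [[190.3000030517578, 197.6999969482422], [192.10000610351562, 182.89999389648438], [203.1999969482422, 184.3000030517578], [201.39999389648438, 199.0]]
scene red 23.0 [[194.0, 197.0], [199.0, 197.0], [199.0, 203.0], [194.0, 203.0]]
d [-0.0454  0.0027 -0.0008] turn 0.0008 rows 2
```

```bash
python3 nudge.py '[[0.02,-0.015,0.001,0,0],[0.02,-0.03,0.001,0,0],[0.02,-0.042,0.001,0,0],[0.02,-0.047,0.001,0,0],[0.02,-0.051,0.001,0,0],[0.02,-0.055,0.001,0,0],[0.02,-0.055,0.001,0,0]]' 40
```

```text
t: 32.18
eef_pos: [0.5752, -0.1542, 0.0299]
ee_rot: [-3.142, 0.0, 3.101]
force: [-0.2, -1.0, 2.5]
width: 0.0336
gripper_force: 39.9
```

```bash
python3 nudge.py '[[0.02,-0.002,0,0,0],[0.02,-0.004,0,0,0],[0.02,-0.004,0,0,0],[0.02,-0.004,0,0,0]]' 40
```

```text
t: 32.52
eef_pos: [0.5788, -0.1543, 0.0297]
ee_rot: [-3.142, -0.0, 3.101]
force: [-1.6, 0.1, 3.6]
width: 0.0336
gripper_force: 39.9
```

```bash
python3 nudge.py '[[0.02,-0.002,0,0,0],[0.02,-0.004,0,0,0],[0.02,-0.005,0,0,0],[0.02,-0.005,0,0,0]]' 40
```

```text
t: 32.85
eef_pos: [0.5828, -0.1546, 0.0295]
ee_rot: [-3.141, -0.002, 3.101]
force: [-6.3, 0.0, 7.4]
width: 0.0336
gripper_force: 39.9
```

```bash
python3 nudge.py '[[0.02,-0.001,0,0,0],[0.02,-0.003,0,0,0],[0.02,-0.003,0,0,0],[0.02,-0.003,0,0,0]]' 40
```

```text
t: 33.18
eef_pos: [0.5852, -0.1548, 0.0295]
ee_rot: [-3.141, -0.003, 3.101]
force: [-8.3, 0.2, 9.7]
width: 0.0338
gripper_force: 39.9
```

The vertical force rises with the push, so the tally's rear may be rubbing on the tray wall. I'll back off, go 12 mm higher, take a look and press again.

```bash
python3 nudge.py '[[0.02,0.01,0,0,0],[0.02,0.02,0,0,0],[0.02,0.02,0,-0.012,0],[0.02,0.02,0,-0.012,0],[0.02,0.02,0,-0.012,0]]' 40
python3 - <<'E'
from m import *
r=look(0)
cv2.imwrite("pics/t9.png",cv2.cvtColor(cv2.hconcat([cv2.resize(r["top"][115:235,285:405],(400,400),interpolation=cv2.INTER_CUBIC),cv2.resize(r["scene"][150:250,140:240],(400,400),interpolation=cv2.INTER_CUBIC)]),cv2.COLOR_RGB2BGR))
E
```

```text
t: 33.6
eef_pos: [0.5673, -0.1536, 0.0418]
ee_rot: [3.141, 0.002, 3.101]
force: [0.1, -0.2, -2.0]
width: 0.0339
gripper_force: 39.9
```

View pics/t9.png

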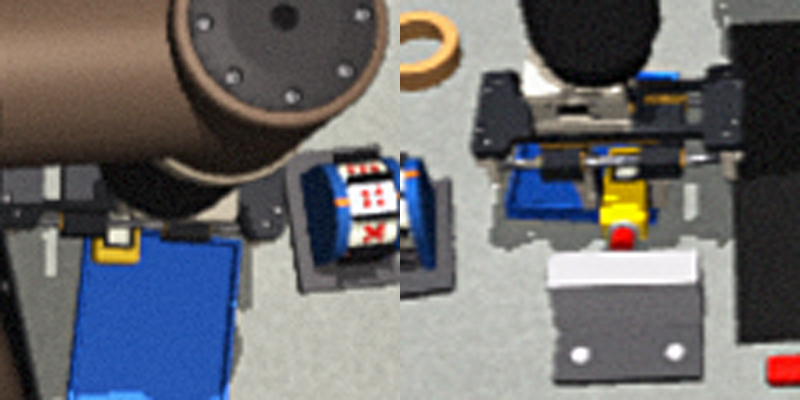

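The tally is held straight, button facing the stop, and the counter still shows four. I'll press again from this height.

```bash
python3 nudge.py '[[0.02,-0.005,0,0,0],[0.02,-0.009,0,0,0],[0.02,-0.012,0,0,0],[0.02,-0.014,0,0,0],[0.02,-0.016,0,0,0],[0.02,-0.018,0,0,0],[0.02,-0.018,0,0,0],[0.02,-0.018,0,0,0]]' 40
```

```text
t: 34.37
eef_pos: [0.5842, -0.1545, 0.0413]
ee_rot: [3.142, -0.001, 3.101]
force: [-4.2, 0.5, -0.2]
width: 0.0336
gripper_force: 39.9
```

```bash
python3 nudge.py '[[0.02,-0.001,0,0,0],[0.02,-0.002,0,0,0],[0.02,-0.003,0,0,0],[0.02,-0.003,0,0,0],[0.02,-0.003,0,0,0]]' 40
```

```text
t: 34.78
eef_pos: [0.5872, -0.1546, 0.0414]
ee_rot: [-3.142, -0.001, 3.101]
force: [-5.7, 0.7, 1.3]
width: 0.0336
gripper_force: 39.9
```

```bash
python3 nudge.py '[[0.02,-0.001,0,0,0],[0.02,-0.002,0,0,0],[0.02,-0.003,0,0,0],[0.02,-0.003,0,0,0],[0.02,-0.003,0,0,0]]' 40
```

```text
t: 35.2
eef_pos: [0.5895, -0.1548, 0.0414]
ee_rot: [-3.142, -0.003, 3.101]
force: [-7.8, 1.2, 4.5]
width: 0.0339
gripper_force: 39.9
```

```bash
python3 nudge.py '[[0.02,-0.001,0,0,0],[0.02,-0.002,0,0,0],[0.02,-0.002,0,0,0],[0.02,-0.002,0,0,0]]' 40
```

```text
t: 35.53
eef_pos: [0.5896, -0.1549, 0.041]
ee_rot: [3.142, -0.006, 3.1]
force: [-12.4, 1.9, 6.3]
width: 0.034
gripper_force: 39.9
```

The button bottomed out: 12 N and no further travel. I'll withdraw and carry the tally back over the tray.

```bash
python3 nudge.py '[[0.02,0.01,0,0,0],[0.02,0.025,0,0,0],[0.02,0.025,0,0,0],[0.02,0.025,0,-0.03,0],[0.02,0.05,-0.01,-0.03,0],[0.02,0.08,-0.025,-0.03,0],[0.02,0.113,-0.03,-0.03,0],[0.02,0.113,-0.03,-0.03,0],[0.02,0.113,-0.03,-0.03,0],[0.02,0.113,-0.03,-0.03,0]]' 30; python3 tal.py; python3 go.py .478 -.185 .015 3.1
```

```text
t: 36.37
eef_pos: [0.4806, -0.1803, 0.0725]
ee_rot: [-3.141, 0.003, 3.101]
force: [-0.4, -0.3, -1.0]
width: 0.0339
gripper_force: 29.9
top yel 38.0 [[327.0, 220.0], [340.0, 220.0], [340.0, 227.0], [327.0, 227.0]]
scene yel 90.0 [[181.0, 164.0], [192.0, 164.0], [192.0, 181.0], [181.0, 181.0]]
scene red 19.0 [[182.5, 181.5], [186.0, 178.0], [189.5, 181.5], [186.0, 185.0]]
d [ 0.0025 -0.005   0.057 ] turn 0.0015 rows 2
```

```bash
python3 nudge.py '[[0.02,0.0025,-0.005,0.02,0],[0.02,0.0025,-0.005,0.04,0],[0.02,0.0025,-0.005,0.05,0],[0.02,0.0025,-0.005,0.055,0],[0.02,0.0025,-0.005,0.057,0],[0.02,0.0025,-0.005,0.057,0]]' 30; python3 nudge.py '[[0.02,0,0,0.001,0],[0.02,0,0,0.002,0],[0.02,0,0,0.002,0]]' 30
```

```text
t: 36.97
eef_pos: [0.4769, -0.1848, 0.0147]
ee_rot: [-3.142, 0.0, 3.102]
force: [0.2, -0.0, -1.3]
width: 0.0339
gripper_force: 30.0
t: 37.22
eef_pos: [0.4773, -0.1849, 0.0136]
ee_rot: [3.142, 0.002, 3.101]
force: [-0.3, 3.3, 4.2]
width: 0.0336
gripper_force: 30.0
```

Contact with the floor. I'll release, rise straight up and move away.

```bash
python3 nudge.py '[[0.052,0,0,0,0],[0.052,0,0,0,0],[0.052,0,0,0,0],[0.052,0,0,0,0],[0.052,0,0,-0.02,0],[0.052,0,0,-0.06,0],[0.052,0,0,-0.1,0],[0.052,0,0,-0.14,0],[0.052,0,0,-0.18,0],[0.052,0,-0.04,-0.18,0],[0.052,0,-0.08,-0.18,0],[0.052,0,-0.12,-0.18,0],[0.052,0,-0.16,-0.18,0],[0.052,0,-0.2,-0.18,0],[0.052,0,-0.24,-0.18,0],[0.052,0,-0.28,-0.18,0],[0.052,0,-0.32,-0.18,0],[0.052,0,-0.32,-0.18,0],[0.052,0,-0.32,-0.18,0]]' 30
python3 - 2>/dev/null <<'E'
from lids import *
from wh import prof
r=look(0); lids(r); prof(r)
cv2.imwrite("pics/f1.png",cv2.cvtColor(cv2.hconcat([cv2.resize(r["top"][120:280,70:430],(800,356),interpolation=cv2.INTER_CUBIC)]),cv2.COLOR_RGB2BGR))
E
python3 tal.py
```

```text
t: 38.8
eef_pos: [0.4619, -0.5067, 0.1908]
ee_rot: [3.14, -0.002, 3.097]
force: [-0.2, 0.3, -0.2]
width: 0.0522
gripper_force: 0.0
P1 (array([0.5831, 0.3918, 0.0474]), 0.0007) (array([0.5831, 0.3931, 0.0475]), 0.0007) (array([0.582 , 0.3898]), 83) (array([0.5849, 0.3911]), 54)
P2 (array([0.5819, 0.2581, 0.0465]), 0.0003) (array([0.5825, 0.2597, 0.0467]), 0.0005) (array([0.5813, 0.2577]), 74) (array([0.584, 0.259]), 54)
P3 (array([0.5939, 0.1256, 0.0465]), 0.0003) (array([0.5946, 0.127 , 0.0466]), 0.0005) (array([0.5929, 0.1253]), 66) (array([0.5965, 0.1265]), 54)
P4 (array([0.4435, 0.3671, 0.0465]), 0.0002) (array([0.4427, 0.3691, 0.0476]), 0.0008) (array([0.443 , 0.3663]), 78) (array([0.4453, 0.368 ]), 45)
top [(-60, 21, 1), (-55, 58, 1), (-50, 135, 8), (-45, 168, 29), (-40, 162, 54), (-35, 172, 49), (-30, 164, 24), (-25, 99, 5), (-20, 45, 0), (-15, 185, -1), (-10, 229, 8), (-5, 222, 13), (0, 226, 8), (5, 208, 28), (10, 229, 6), (15, 134, 0), (20, 26, -2), (25, 56, 4), (30, 128, 39), (35, 134, 64), (40, 112, 43), (45, 67, 18), (50, 29, 5), (55, 21, 1), (60, 22, 0), (65, 28, 1), (70, 34, 1), (75, 38, 1), (80, 39, 1), (85, 37, 2), (90, 34, 2)]
scene [(-60, 48, 1), (-55, 53, 1), (-50, 56, 1), (-45, 55, 1), (-40, 50, 1), (-35, 43, 1), (-30, 34, 1), (-25, 26, 0), (-20, 16, 0), (-15, 19, 0), (-10, 50, 4), (-5, 127, 12), (0, 204, 21), (5, 228, 18), (10, 232, 16), (15, 222, 20), (20, 159, 6), (25, 59, 1), (30, 126, 0), (35, 239, 0), (40, 217, 28), (45, 138, 100), (50, 193, 50), (55, 242, 1), (60, 167, 0), (65, 48, 2), (70, 35, 2), (75, 72, 6), (80, 96, 13), (85, 92, 8), (90, 63, 2)]
top yel 362.5 [[325.0, 199.0], [338.0, 199.0], [338.0, 230.0], [325.0, 230.0]]
top red 10.0 [[329.0, 194.0], [334.0, 194.0], [334.0, 197.0], [329.0, 197.0]]
scene yel 156.0 [[183.0, 172.0], [193.0, 172.0], [193.0, 193.0], [183.0, 193.0]]
scene red 17.5 [[185.0, 191.0], [190.0, 191.0], [190.0, 196.0], [185.0, 196.0]]
```

View pics/f1.png

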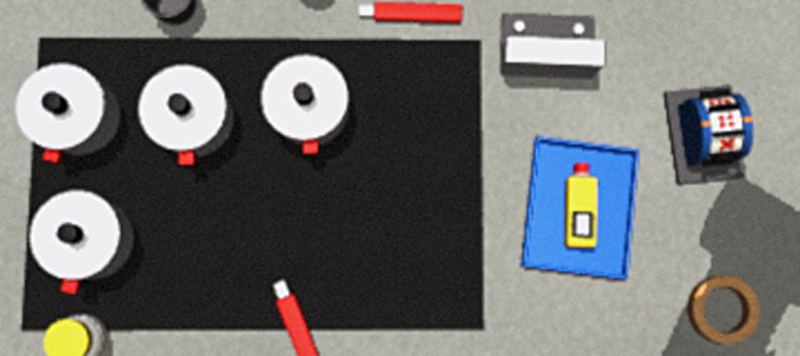

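All four lids are seated, the counter shows four dots, and the tally lies in the tray at about (330,214) with its button out. I'll hand it in.

```bash
python3 -c "
from station import arm
print(arm.job_done())"
```

```text
the job is handed in; nothing more can be done
None
```

I handed the job in at about 39 s on the robot's clock; no verdict came back, but the last pictures show a lid seated on all four pots, the counter on four dots and the tally, after its click against the stop, in its tray with the button out.

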